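# Start the rotor hold-down screw down the hub's well of a laboratory centrifuge

### The job

The centrifuge's rotor is back on its spindle but not yet fastened: take the red-headed hold-down screw out of the tube rack, lower it down the deep well in the rotor's hub and start it by feel in the spindle thread at the bottom. Turn it down clockwise until its head sits flat on the hub and is just nipped up finger-tight, then let go of it. Do not cross-thread or force it: press only lightly, stop as soon as you feel it nip, before it drags the rotor round, and leave the capped tubes in the rack and the bottle undisturbed.

Things in the scene. Friction and masses are not known exactly. Their poses are not given: they have to be found in the camera images.
- screw: Hold-down screw, about 190 g (150 to 240): red hexagonal hand grip 34 mm across flats, 44 mm tall, on a steel stem 16 mm thick. Origin: centre of the head's underside, the face that seats on the hub. z points up the screw to the head; x is square to one pair of flats, the other pairs lie at 60 and 120 degrees. It starts upright, thread down, hung by its head in a 22 mm rack hole.
- screw_grip (a point): Centre of the screw's red head, on its axis, 22 mm above the head's underside (so 22 mm above the rack's top face while parked and above the hub's top face when home). Same axes as the screw.
- screw_tip (a point): Lower end of the screw, 74 mm below the head's underside: a tapered pilot nose 4 mm long, 10 mm thick at its end; above it 12 mm of coarse right-hand thread, 19 mm over the crests, then plain stem. Turned on the thread starts under light pressure it may ride askew, or drop up to 6 mm with a click as it passes a start. Same axes as the screw.
- centrifuge: Bench centrifuge, fixed: white drum 390 mm across, black rim 188 mm high, bowl 304 mm wide; clear violet lid standing open beyond the drum on its own +y side, to 0.56 m high. Origin: centre of its underside, on the bench. In the bowl: the rotor with its hub in the middle, a dark spider and eight blue tube sleeves 125 mm out, lower than 130 mm. Nothing else in it moves.
- well (a point): Centre of the well's mouth in the flat top face (61 mm across) of the rotor's aluminium hub, 160 mm above the bench and 28 mm below the rim; z points up. The well is a plain hole 23 mm wide and 60 mm deep, its mouth chamfered to 28 mm. When home, the screw's origin is at this point. From where it first rests the screw needs 1.8 to 5 rad clockwise to come home; it then stops sinking, and 0.3 to 0.6 rad on (thread play) it nips: the moment climbs within 0.2 rad.
- thread_mouth (a point): Top of the spindle at the bottom of the well, 60 mm below its mouth, countersunk into a right-hand female thread: bore 20.4 mm, 16 mm between crests, two starts half a turn apart, lead 12 mm: clockwise from above the screw sinks 1.9 mm per rad. The angle of the thread starts is not known. Unturned, the screw rests on them with its head 3 to 9 mm too high.
- rotor_mark (a point): Yellow dot, 10 mm across, on one arm of the rotor's spider, 68 mm from the well's axis and 105 mm above the bench. Rotor and spindle are joined and stand at any angle; only the unpowered motor's drag, about 0.3 N m, holds them. Running the screw down takes under 0.15 N m; tightened past finger-tight it turns the rotor, and the dot with it.
- tube_a_mid (a point): Middle of a red-capped blood tube standing in the rack (16 mm over the cap, 100 mm tall; point half-way up).
- tube_b_mid (a point): The same, purple-capped tube.
- tube_c_mid (a point): The same, green-capped tube.
- rack: White tube rack, fixed, 190 x 70 x 85 mm (its x, y, z), origin at the centre of its underside. The screw is parked 60 mm to the -x side of its centre; the capped tubes stand in its +x half, 82 mm or more from the screw, their caps up to 106 mm above the bench.
- bottle: White bottle with a blue cap, 64 mm in diameter, 150 mm tall, standing on the bench; origin at the centre of its underside.
There are look-alikes about, which are no part of the job. Of the things shaped like the screw, the red one is meant.

How it is judged (in metres and radians):
On the way:
1. the screw is nipped up: its head is down on the hub and bears on it and on the thread with over 20 N together (z of screw in the frame of well below 0.0012 m and horizontal distance between screw and well below 0.004 m and contact force between screw and centrifuge above 20 N), for 0.1 s.
At the end, for the whole second after the job is handed in: The screw is threaded down the hub's well until its head sits on the hub: head underside within 1.2 mm of the hub's top face, centred within 3 mm, upright within 0.03 rad, at rest and released (z of screw in the frame of well between -0.002 and 0.0012 m and horizontal distance between screw and well below 0.003 m and angle between the z axis of screw and the z axis of well, either way round below 0.03 rad and linear speed of screw below 0.02 m/s); the robot touches nothing.
It fails at once if the screw is forced, dropped or jammed on its way in (contact forces with the centrifuge above 45 N before its head is home) (contact force between screw and centrifuge above 45 N and z of screw in the frame of well above 0.001 m and horizontal distance between screw and well below 0.05 m).
It fails at once if the screw is overtightened, so that it drags the rotor round (yellow mark carried over 10 mm) (distance of rotor_mark from where it was at the start of the episode above 0.01 m).
It fails at once if the screw is put askew (more than 0.1 rad) at the thread (angle between screw's own z axis and vertical above 0.1 rad and horizontal distance between screw and well below 0.02 m and z of screw in the frame of well below 0.015 m).
It fails at once if a capped tube is disturbed (distance of any of tube_a_mid, tube_b_mid, tube_c_mid from where it was at the start of the episode above 0.012 m).
It fails at once if the bottle is pushed or tipped (distance of bottle from where it was at the start of the episode above 0.015 m or angle between bottle's own z axis and vertical above 0.2 rad).
It also fails if it takes over 72 s, if anything falls off the work surface, if the arm or the gripper's body presses on something with over 40 N, if the wrist force passes 120 N, or if a joint passes its speed limit or range.

### The arm

A 6-joint arm with a two-finger parallel gripper is mounted at the origin on the work surface. World frame = base frame: x ahead of the robot, y to its left, z up, the work surface at z = 0. Lengths are in mm, angles in rad, forces in N, time in s.
With the tool pointing down it reaches from about 350 to 875 mm from the base axis. Payload 4.2 kg.
Tool frame: the origin (TCP) lies midway between the tips of the shut fingers; the grasp point (between the pads) lies 19 mm behind it (bot.grasp_offset is the distance from the TCP to the grasp point, in mm); y points along the fingers, z is the direction in which the jaws open and shut, and the axes are right-handed (so a half turn about y gives the same grasp; the last joint's range is limited). The gripper opens to 87 mm and grips with 3 to 60 N. Pads are 19 mm wide; open, the fingers measure 117 mm over their backs; the gripper's body (75 mm by 190 mm) begins 51 mm behind the grasp point.
Start: joints at [1.542, 0.385, 0.008, 0, -1.194, -0.259], TCP at [177.37, 599.282, 222.55] pointing down, gripper open.
Joint ranges: [-3.14, 3.14], [-1.21, 2.06], [-1.07, 1.41], [-3.16, 2.05], [-2.99, -0.16], [-3.1, 3.1]. Speed limits (rad/s): [2.79, 2.79, 3.14, 3.14, 3.14, 3.14].

### API

Orientations are given as [roll, pitch, yaw] about the fixed x, y, z axes, in that order (R = Rz(yaw) Ry(pitch) Rx(roll)).
In Python, from station import bot gives the robot as it stands.
- The arm moves only by the tool play_rows, never from a script. Its argument "targets" is a list that holds one entry, the list of rows, each a list of 5 numbers: the opening, from 0 (shut) to 1 (fully open), then the shift along the tool's x, y, z in units of 30 mm (1.0 is 30 mm), then the turn about the tool's y in units of 6 degrees (1.0 is 6 degrees). A call has 1 to 12 rows; each row is the pose to reach, as a shift and turn from the pose commanded when the call began, along the tool's axes at that moment; what a row does not reach only later rows make up. A row lasts 1/10 s, in which the tool goes at most 50 mm and 8.59 degrees, less where a joint would pass 70% of its speed; a pose out of reach is approached as far as the arm can. A call with a gripper value outside its range is refused whole. The fingers move at their own pace and stop on an object; "grip_force" is the grip in N (left out, the last holds). Time passes only in rows, so rows that repeat a pose let the fingers close. It gives the time, the measured TCP pose, the force and the opening at its end, in the units of the state.
- bot.get_obs(): the state, without advancing time (a new reading comes with each control period).
- bot.capture(name): name is "scene" or "top"; returns a dict with "frame" (480x640x3 uint8, red, green, blue), "K" (3x3 intrinsics, pixels), "dist_coeffs" ([k1, k2, p1, p2, k3] as OpenCV has them; the pictures are not rectified), "T" (4x4, takes a point from camera to world coordinates). Camera axes: x right, y down, z forward; pixel columns grow to the right and rows downward; lengths in mm; the calibration is good to about 2 mm. A picture is of the moment at which its call begins. There is no depth.
- bot.job_done(): hands the job in, once; it reports no verdict.
The state is a dict: "time_s": time; "joint_pos": joint angles; "qvel": joint speeds; "joint_efforts": joint torques, N m; "eef_pos": TCP position; "tcp_rot": TCP orientation; "force": force on the tool from outside, world axes, zero at the start; "moment": the same for the moment, N m; "width": opening from 0.0 (shut) to 1.0 (fully open).
Only numpy, scipy, OpenCV 4.12 (cv2) and the standard library are available. Lean on these libraries where they do the work, as an engineer would, in place of code of your own. Each camera call takes 0.05 s, during which the arm holds its last target.

## Working session

There is one attempt and no reset: what is moved stays moved. The work goes in short steps, Python scripts to look and compute and a tool call to move; the robot and the scene stay as the last step left them, time stands still between calls to the robot, and variables do not carry over. Pictures are saved under pics/ and viewed, and the job is handed in when it is done.

Besides the shell and the picture viewer there is one more tool, called by a JSON object that holds its "op" and its "data", one argument or row to a line. play_rows: Moves the arm, as the interface text tells. Its arguments: {"type":"object","properties":{"targets":{"type":"array"},"grip_force":{"type":"number"}},"required":["targets"]}

```bash
ls; mkdir -p pics; python3 - <<'E'
from station import bot
import cv2
print(bot.get_obs(), bot.grasp_offset)
for n in("scene","top"):
    c=bot.capture(n); cv2.imwrite(f"pics/{n}0.png",c["frame"][:,:,::-1]); print(n,c["K"],c["dist_coeffs"],c["T"])
E
```

```text
pics
{'time_s': 0.0, 'joint_pos': array([ 1.54160002e+00,  3.85587613e-01,  6.65285524e-03, -4.93623493e-04,
       -1.19396009e+00, -2.58567022e-01]), 'qvel': array([ 0.00036446,  0.00020047, -0.00083718, -0.00051186,  0.00092229,
        0.00011232]), 'joint_efforts': array([-1.37722282e-04, -3.90666890e+01,  1.87405497e+01,  4.22007009e+00,
        1.10024022e-02, -1.88079389e-04]), 'eef_pos': array([177.21358415, 598.74779111, 221.45220337]), 'tcp_rot': array([-1.56865026e+00,  9.32319385e-05,  2.85364730e+00]), 'force': array([ 0.19627807,  0.55140501, -0.0124654 ]), 'moment': array([-0.10847747,  0.03262773, -0.0194779 ]), 'width': 0.9979974841917536} 18.700000000000003
scene [[526.2556531    0.         313.72960056]
 [  0.         526.2556531  240.75621779]
 [  0.           0.           1.        ]] [-0.02782353  0.          0.          0.          0.        ] [[-8.83740116e-01  2.99246867e-01 -3.59798167e-01  8.54409626e+02]
 [ 4.67905162e-01  5.78580780e-01 -6.68063650e-01  5.78777179e+02]
 [ 8.25634942e-03 -7.58746067e-01 -6.51334199e-01  8.09770310e+02]
 [ 0.00000000e+00  0.00000000e+00  0.00000000e+00  1.00000000e+00]]
top [[449.61866899   0.         326.21309049]
 [  0.         449.61866899 240.47300664]
 [  0.           0.           1.        ]] [-0.05598636  0.          0.          0.          0.        ] [[-8.50282371e-03 -9.86190093e-01  1.65398921e-01  3.48012642e+02]
 [-9.99823096e-01  5.60936878e-03 -1.79530531e-02 -1.41300862e+02]
 [ 1.67773395e-02 -1.65522313e-01 -9.86063327e-01  9.93607964e+02]
 [ 0.00000000e+00  0.00000000e+00  0.00000000e+00  1.00000000e+00]]
```

View pics/scene0.png

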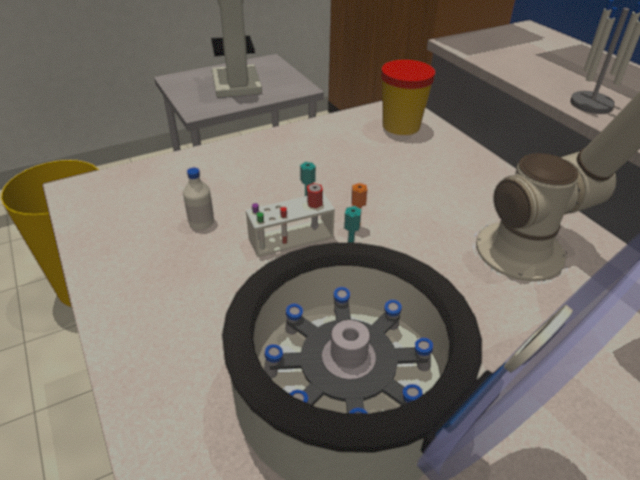

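View pics/top0.png

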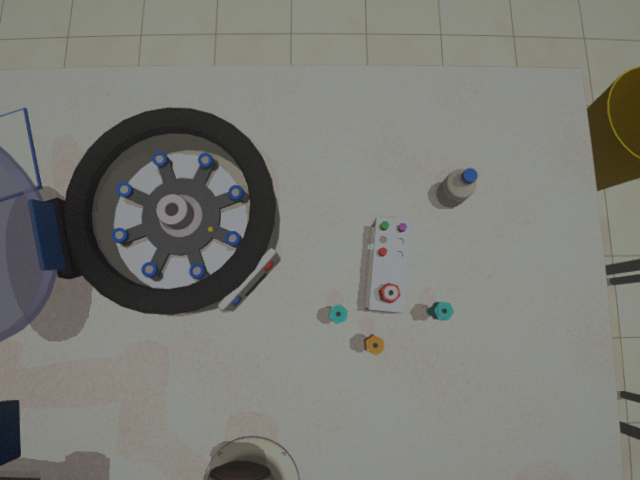

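```bash
cat > h.py <<'E'
import numpy as np, cv2
from station import bot
def ray(c,uv):
    p=cv2.undistortPoints(np.array([[uv]],float),c["K"],c["dist_coeffs"])[0,0]
    d=c["T"][:3,:3]@np.array([p[0],p[1],1]); return c["T"][:3,3],d
def atz(c,uv,z):
    o,d=ray(c,uv); return o+d*(z-o[2])/d[2]
def proj(c,P):
    Ti=np.linalg.inv(c["T"]); P=np.atleast_2d(np.asarray(P,float))
    r,_=cv2.Rodrigues(Ti[:3,:3]); return cv2.projectPoints(P,r,Ti[:3,3],c["K"],c["dist_coeffs"])[0][:,0]
def crop(c,x,y,w,h,s,f):
    im=c["frame"][y:y+h,x:x+w,::-1]; cv2.imwrite("pics/"+f,cv2.resize(im,None,fx=s,fy=s,interpolation=cv2.INTER_CUBIC))
E
python3 - <<'E'
from h import *
t=bot.capture("top"); s=bot.capture("scene")
crop(t,310,200,160,165,4,"t_rack.png")
crop(t,110,150,140,120,5,"t_hub.png")
crop(s,230,140,160,120,5,"s_rack.png")
crop(s,280,280,150,120,5,"s_hub.png")
E
```

```text
(no output)
```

View pics/t_rack.png

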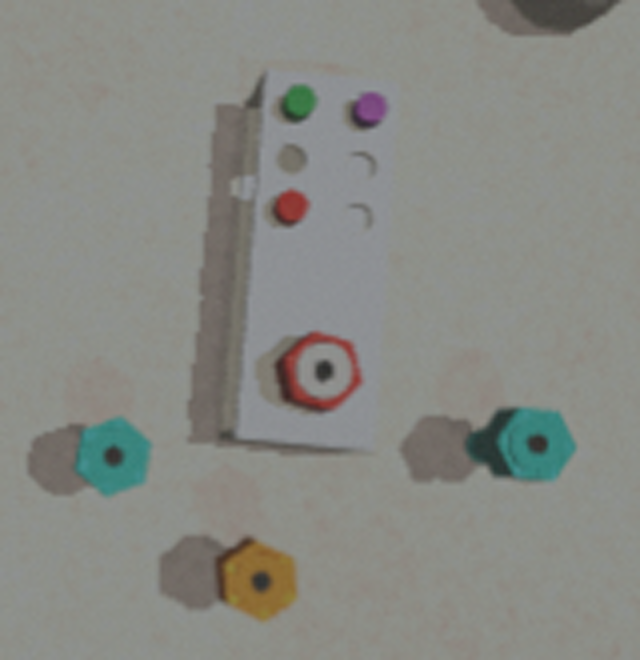

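View pics/t_hub.png

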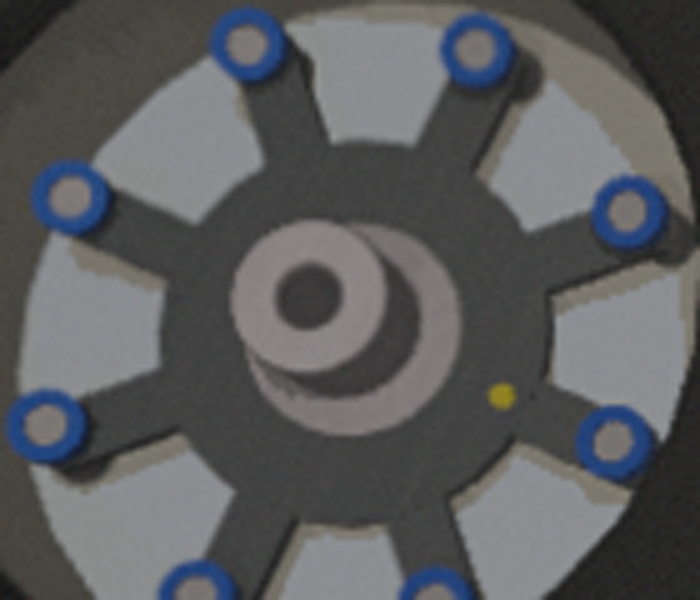

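View pics/s_rack.png

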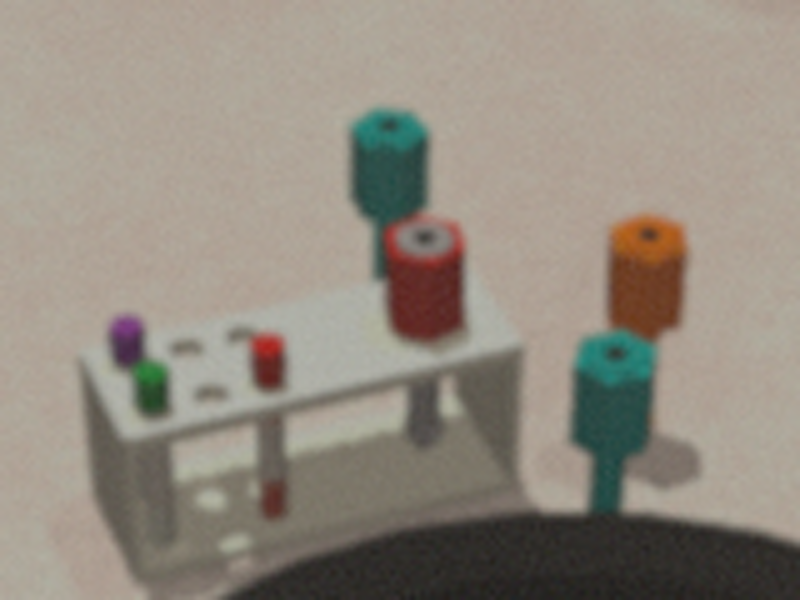

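View pics/s_hub.png

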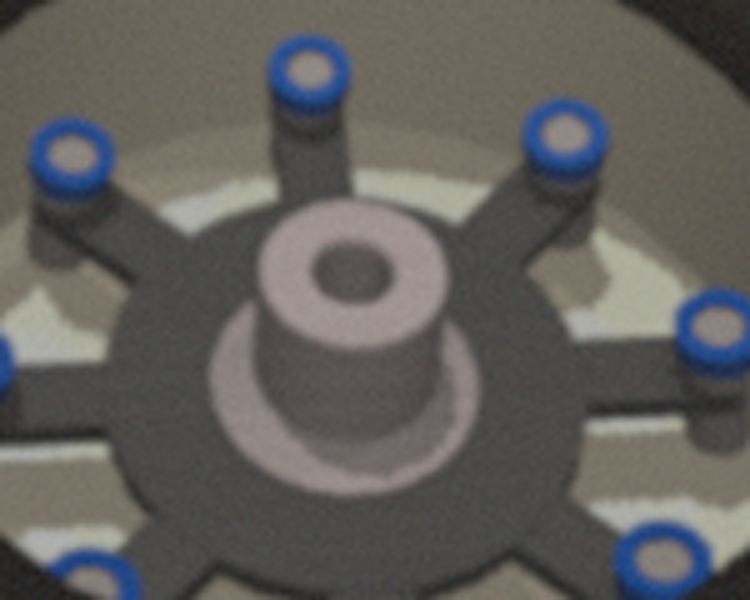

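```bash
python3 - <<'E'
from h import *
t=bot.capture("top"); s=bot.capture("scene")
def px(u,v,x0,y0,k): return (x0+(u+.5)/k-.5, y0+(v+.5)/k-.5)
def tri(a,b):
    (o1,d1),(o2,d2)=ray(t,a),ray(s,b)
    A=np.c_[d1,-d2]; x=np.linalg.lstsq(A,o2-o1,rcond=None)[0]
    p,q=o1+d1*x[0],o2+d2*x[1]; return (p+q)/2,np.linalg.norm(p-q)
pts={"head":((324,371),(425,238),129),"well":((309,297),(354,273),160)}
for n,(a,b,z) in pts.items():
    if n=="head": A=px(*a,310,200,4);B=px(*b,230,140,5)
    else: A=px(*a,110,150,5);B=px(*b,280,280,5)
    print(n,A,B,atz(t,A,z).round(1),atz(s,B,z).round(1),tri(A,B))
# hub edge projections check
for n,c,x0,y0 in(("t",t,110,150),("s",s,280,280)):
    P=atz(c,(px(309,297,110,150,5) if n=="t" else px(354,273,280,280,5)),160)
    a=np.linspace(0,2*np.pi,40)
    im=cv2.resize(c["frame"][y0:y0+120,x0:x0+150,::-1],None,fx=5,fy=5,interpolation=cv2.INTER_CUBIC)
    for r in(30.5,14):
        q=proj(c,np.c_[P[0]+r*np.cos(a),P[1]+r*np.sin(a),0*a+160])
        for u,v in q: cv2.circle(im,(int((u-x0+.5)*5),int((v-y0+.5)*5)),1,(0,255,0),-1)
    cv2.imwrite(f"pics/hubfit_{n}.png",im)
# others
T=lambda u,v,z: atz(t,px(u,v,310,200,4),z).round(0)[:2]
print("rack top corners",T(265,72,85),T(395,85,85),T(372,450,85),T(236,438,85))
print("caps",T(300,102,104),T(370,108,104),T(291,207,104))
print("teal1",T(113,457,118),"teal2",T(540,443,118),"orange",T(261,581,118))
print("mark",atz(t,px(502,396,110,150,5),105))
# hexagon edges top view
for z in (129,):
  for h in [(320,332),(361,347),(362,375)]: print("hexcorner",T(*h,z))
E
```

```text
head (390.625, 292.375) (314.6, 187.2) [ 391.2 -280.   129. ] [ 389.9 -282.4  129. ] (array([ 391.21370711, -279.68274475,  131.06050936]), np.float64(0.2179371014302001))
well (171.4, 209.0) (350.4, 334.2) [550.3 137.9 160. ] [549.8 138.3 160. ] (array([550.06741947, 138.10560093, 159.98418028]), np.float64(0.5852859026534274))
rack top corners [ 548. -261.] [ 541. -329.] [ 354. -310.] [ 360. -242.]
caps [ 528. -276.] [ 525. -312.] [ 474. -270.]
teal1 [ 351. -178.] teal2 [ 356. -386.] orange [ 292. -249.]
mark [522.20706933  76.15378933 105.        ]
hexcorner [ 410. -279.]
hexcorner [ 403. -298.]
hexcorner [ 389. -298.]
```

```bash
python3 - <<'E'
from h import *
from scipy.optimize import differential_evolution
t=bot.capture("top"); s=bot.capture("scene")
K=4
def mask(c,box):
    x0,y0,w,h=box
    im=cv2.resize(c["frame"][y0:y0+h,x0:x0+w],None,fx=K,fy=K,interpolation=cv2.INTER_CUBIC)
    hsv=cv2.cvtColor(im,cv2.COLOR_RGB2HSV)
    m=(((hsv[...,0]<8)|(hsv[...,0]>170))&(hsv[...,1]>110)).astype(np.uint8)
    n,l,st,_=cv2.connectedComponentsWithStats(m); i=1+np.argmax(st[1:,4])
    cs,_=cv2.findContours((l==i).astype(np.uint8),cv2.RETR_EXTERNAL,cv2.CHAIN_APPROX_NONE)
    o=np.zeros_like(m); cv2.drawContours(o,cs,-1,1,-1); return o
B={"t":(365,268,50,50),"s":(300,175,35,45)}
M={"t":mask(t,B["t"]),"s":mask(s,B["s"])}
C={"t":t,"s":s}
def sil(k,x,y,yaw):
    a=yaw+np.pi/6+np.arange(6)*np.pi/3; R=17/np.cos(np.pi/6)
    P=np.r_[np.c_[x+R*np.cos(a),y+R*np.sin(a),0*a+85],np.c_[x+R*np.cos(a),y+R*np.sin(a),0*a+129]]
    q=(proj(C[k],P)-np.array(B[k][:2])+.5)*K-.5
    m=np.zeros_like(M[k]); cv2.fillConvexPoly(m,cv2.convexHull(np.round(q*16).astype(np.int32)),1,shift=4); return m
def cost(p,ks):
    c=0
    for k in ks:
        m=sil(k,*p); c+=(m!=M[k]).sum()/M[k].sum()
    return c
for ks in("t","s","ts"):
    r=differential_evolution(cost,[(380,402),(-292,-270),(-.6,.6)],args=(ks,),seed=1,maxiter=60,tol=1e-6)
    print(ks,r.x,r.fun)
p=r.x
for y in np.arange(-.6,.61,.1): print(round(y,1),[round(min(cost((p[0]+dx,p[1]+dy,y),k) for dx in(-1,0,1) for dy in(-1,0,1)),3) for k in "ts"])
for uv,z in(((72,238),188),((32,205),188),((30,270),188),((60,235),188)): print(uv,z,atz(t,uv,z).round())
crop(t,0,80,120,270,2.2,"t_lid.png")
crop(s,400,200,240,280,2.1,"s_lid.png")
E
```

```text
t [ 391.84209762 -279.96446953   -0.55541849] 2.3735777496839443
s [ 390.76844609 -283.40400657    0.57211446] 0.5183608302288452
ts [ 391.77658085 -279.90368429    0.5536981 ] 2.9181844849823957
-0.6 [np.float64(2.419), np.float64(0.583)]
-0.5 [np.float64(2.396), np.float64(0.53)]
-0.4 [np.float64(2.422), np.float64(0.572)]
-0.3 [np.float64(2.425), np.float64(0.616)]
-0.2 [np.float64(2.429), np.float64(0.654)]
-0.1 [np.float64(2.436), np.float64(0.673)]
-0.0 [np.float64(2.428), np.float64(0.685)]
0.1 [np.float64(2.429), np.float64(0.681)]
0.2 [np.float64(2.441), np.float64(0.663)]
0.3 [np.float64(2.436), np.float64(0.641)]
0.4 [np.float64(2.422), np.float64(0.601)]
0.5 [np.float64(2.41), np.float64(0.551)]
0.6 [np.float64(2.404), np.float64(0.553)]
(72, 238) 188 [490. 311. 188.]
(32, 205) 188 [553. 393. 188.]
(30, 270) 188 [432. 385. 188.]
(60, 235) 188 [496. 334. 188.]
```

View pics/t_lid.png

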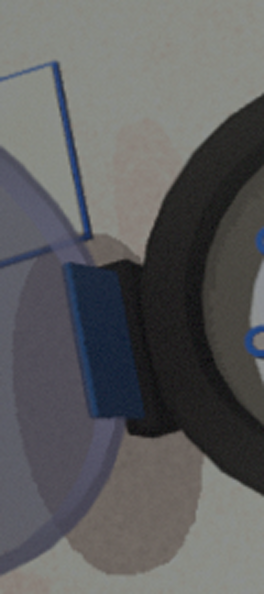

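View pics/s_lid.png

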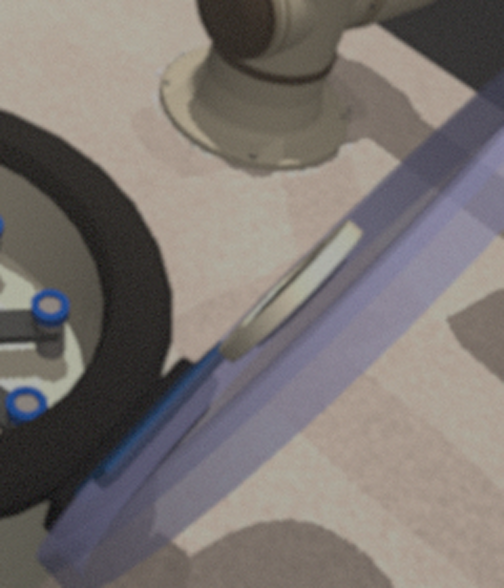

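View pics/hubfit_t.png

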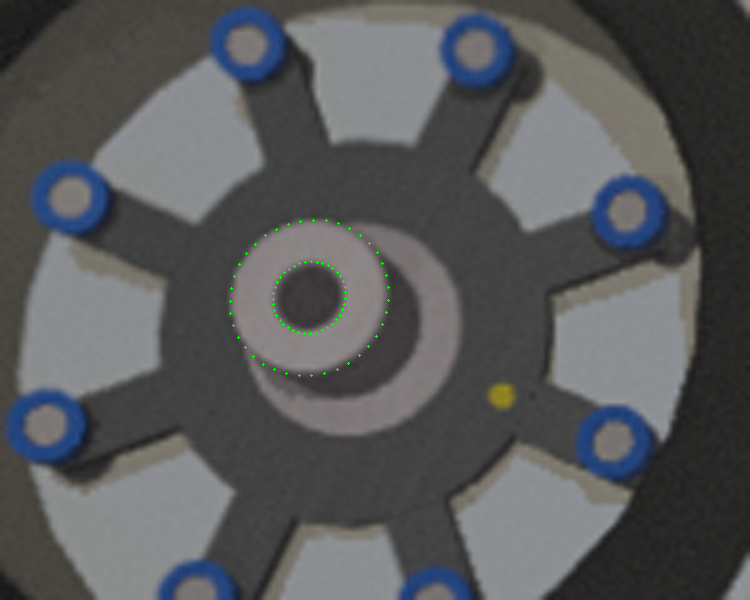

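```bash
python3 - <<'E'
from h import *
t=bot.capture("top"); s=bot.capture("scene")
n=np.array([-.27,.96,0]);n/=np.linalg.norm(n); tt=np.array([n[1],-n[0],0]);z=np.array([0,0,1.])
ims={}
for k,c in(("t",t),("s",s)):
    im=c["frame"][:,:,::-1].copy()
    for th,col in((0,(0,255,0)),(.2,(0,255,255)),(.35,(255,255,0))):
        u=np.sin(th)*n+np.cos(th)*z; H=np.array([550,138,175])+215*n; R=(560-175)/np.cos(th)/2
        a=np.linspace(0,2*np.pi,90)
        P=H+R*u+R*(np.cos(a)[:,None]*u+np.sin(a)[:,None]*tt)
        print(th,R,(H+R*u-R*tt).round())
        for q in proj(c,P):
            if abs(q).max()<2000: cv2.circle(im,(int(q[0]),int(q[1])),1,col,-1)
    ims[k]=im
cv2.imwrite("pics/lidfit.png",np.hstack([ims["t"][80:360,:250],ims["s"][200:480,340:]]))
def mk(c,b):
    x0,y0,w,h=b; return cv2.resize(c["frame"][y0:y0+h,x0:x0+w],None,fx=6,fy=6,interpolation=cv2.INTER_CUBIC)
im=mk(t,(365,268,50,50)); hsv=cv2.cvtColor(im,cv2.COLOR_RGB2HSV)
m=(((hsv[...,0]<12)|(hsv[...,0]>165))&(hsv[...,1]>90))
cv2.imwrite("pics/m.png",np.hstack([im[:,:,::-1],np.repeat(m[...,None]*255,3,2).astype(np.uint8)]))
E
```

```text
0 192.5 [306. 293. 368.]
0.2 196.4152276511796 [292. 329. 368.]
0.35 204.9239853013228 [275. 357. 368.]
0 192.5 [306. 293. 368.]
0.2 196.4152276511796 [292. 329. 368.]
0.35 204.9239853013228 [275. 357. 368.]
```

View pics/lidfit.png

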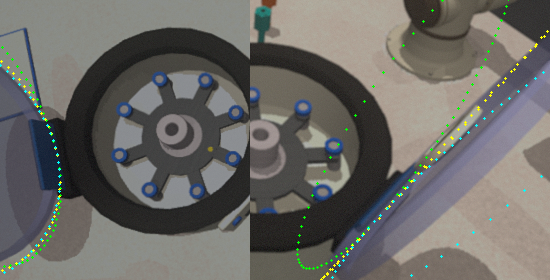

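View pics/m.png

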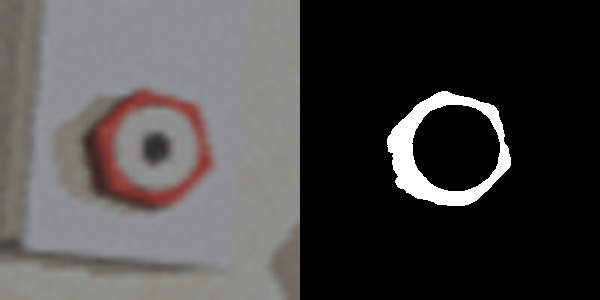

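```bash
python3 - <<'E'
from h import *
from scipy.optimize import differential_evolution
t=bot.capture("top"); s=bot.capture("scene")
K=6
def mask(c,box):
    x0,y0,w,h=box
    im=cv2.resize(c["frame"][y0:y0+h,x0:x0+w],None,fx=K,fy=K,interpolation=cv2.INTER_CUBIC)
    hsv=cv2.cvtColor(im,cv2.COLOR_RGB2HSV)
    m=(((hsv[...,0]<12)|(hsv[...,0]>165))&(hsv[...,1]>90)).astype(np.uint8)
    n,l,st,_=cv2.connectedComponentsWithStats(m); i=1+np.argmax(st[1:,4])
    cs,_=cv2.findContours((l==i).astype(np.uint8),cv2.RETR_EXTERNAL,cv2.CHAIN_APPROX_NONE)
    o=np.zeros_like(m); cv2.drawContours(o,cs,-1,1,-1); return o
B={"t":(365,268,50,50),"s":(300,175,35,45)}
M={"t":mask(t,B["t"]),"s":mask(s,B["s"])}
C={"t":t,"s":s}
def sil(k,x,y,yaw):
    a=yaw+np.pi/6+np.arange(6)*np.pi/3; R=17/np.cos(np.pi/6)
    P=np.r_[np.c_[x+R*np.cos(a),y+R*np.sin(a),0*a+85],np.c_[x+R*np.cos(a),y+R*np.sin(a),0*a+129]]
    q=(proj(C[k],P)-np.array(B[k][:2])+.5)*K-.5
    m=np.zeros_like(M[k]); cv2.fillConvexPoly(m,cv2.convexHull(np.round(q*16).astype(np.int32)),1,shift=4); return m
def cost(p,ks):
    return sum((sil(k,*p)!=M[k]).sum()/M[k].sum() for k in ks)
for ks in("t","s"):
    r=differential_evolution(cost,[(380,402),(-292,-270),(-.6,.6)],args=(ks,),seed=1,maxiter=60,tol=1e-6)
    print(ks,r.x,r.fun)
    p=r.x
    print([(round(y,1),round(min(cost((p[0]+dx,p[1]+dy,y),ks) for dx in(-1,0,1) for dy in(-1,0,1)),3)) for y in np.arange(-.5,.51,.1)])
cv2.imwrite("pics/ms.png",np.hstack([M["t"][:270]*255,M["s"][:270]*255]))
E
```

```text
t [ 392.2880535  -280.51473003   -0.46415247] 0.13318880196059948
[(np.float64(-0.5), np.float64(0.14)), (np.float64(-0.4), np.float64(0.141)), (np.float64(-0.3), np.float64(0.142)), (np.float64(-0.2), np.float64(0.143)), (np.float64(-0.1), np.float64(0.146)), (np.float64(-0.0), np.float64(0.153)), (np.float64(0.1), np.float64(0.161)), (np.float64(0.2), np.float64(0.166)), (np.float64(0.3), np.float64(0.164)), (np.float64(0.4), np.float64(0.155)), (np.float64(0.5), np.float64(0.141))]
s [ 390.33611129 -282.61633852   -0.47689421] 0.38890076988879385
[(np.float64(-0.5), np.float64(0.396)), (np.float64(-0.4), np.float64(0.412)), (np.float64(-0.3), np.float64(0.441)), (np.float64(-0.2), np.float64(0.482)), (np.float64(-0.1), np.float64(0.506)), (np.float64(-0.0), np.float64(0.515)), (np.float64(0.1), np.float64(0.517)), (np.float64(0.2), np.float64(0.511)), (np.float64(0.3), np.float64(0.484)), (np.float64(0.4), np.float64(0.448)), (np.float64(0.5), np.float64(0.409))]
```

View pics/ms.png

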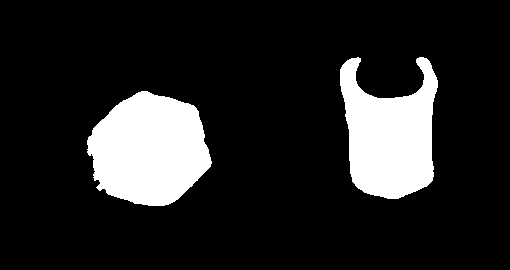

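```bash
python3 - <<'E'
from h import *
t=bot.capture("top")
c=atz(t,(365+(156+.5)/6-.5,268+(148+.5)/6-.5),129);print(c)
for u,v in((145,91),(197,105),(213,161),(168,206)):
    p=atz(t,(365+(u+.5)/6-.5,268+(v+.5)/6-.5),129)
    d=p-c; a=np.degrees(np.arctan2(d[1],d[0])); print(np.hypot(*d[:2]).round(1),a.round(1),(a%60).round(1))
im=cv2.resize(t["frame"][268:318,365:415,::-1],None,fx=10,fy=10,interpolation=cv2.INTER_CUBIC)
for cor,col in((8,(0,255,0)),):
  for z in(129,85):
    a=np.radians(cor+60*np.arange(7)); q=proj(t,np.c_[391.3+19.6*np.cos(a),-280.3+19.6*np.sin(a),0*a+z])
    cv2.polylines(im,[np.int32((q-[365,268]+.5)*10)],True,col,1)
cv2.imwrite("pics/hex.png",im)
E
```

```text
[ 391.46589252 -279.87805204  129.        ]
18.5 9.3 9.3
19.3 -45.1 14.9
18.7 -103.3 16.7
18.8 -169.9 10.1
```

View pics/hex.png

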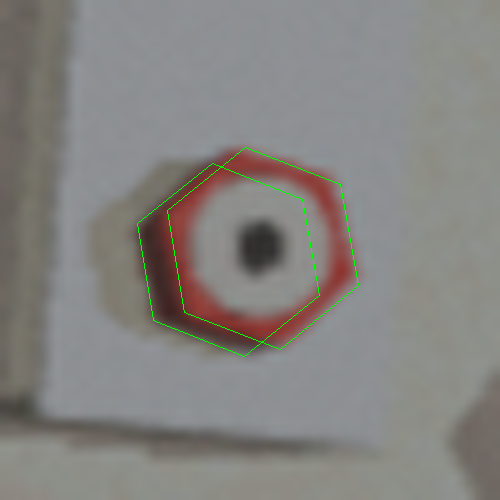

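```bash
cat >> h.py <<'E'
def plan(tgt,yaw,n,op=1.0,hold=0,o=None,pos=None,yaw0=None):
    o=o or bot.get_obs(); p=o["eef_pos"] if pos is None else np.array(pos,float); y0=o["tcp_rot"][2] if yaw0 is None else yaw0
    d=np.array(tgt,float)-p
    dy=np.radians(yaw)-y0; dy=(dy+np.pi)%(2*np.pi)-np.pi
    x=np.array([np.cos(y0),np.sin(y0),0]); z=np.array([-np.sin(y0),np.cos(y0),0])
    f=np.array([d@x/30,-d[2]/30,d@z/30,-np.degrees(dy)/6])
    print("final",f.round(3),"dist",np.linalg.norm(d).round(1),"turn",np.degrees(-dy).round(1))
    for i in range(1,n+1): print([op]+[float(v) for v in (f*i/n).round(2)])
    return f
def st():
    o=bot.get_obs(); print(round(o["time_s"],2),o["joint_pos"].round(3),o["eef_pos"].round(1),np.degrees(o["tcp_rot"]).round(2),"F",o["force"].round(2),"M",o["moment"].round(3),"w",round(o["width"],3)); return o
E
python3 -c "
from h import *
o=st();plan((110,380,225),230,9)"
```

```text
0.65 [ 1.542  0.385  0.008 -0.    -1.194 -0.259] [177.4 599.3 222.6] [-90.    -0.   163.51] F [-0.56 -0.4  -0.39] M [-0.018 -0.027 -0.059] w 0.998
final [  0.079  -0.081   7.646 -11.082] dist 229.4 turn -66.5
[1.0, 0.01, -0.01, 0.85, -1.23]
[1.0, 0.02, -0.02, 1.7, -2.46]
[1.0, 0.03, -0.03, 2.55, -3.69]
[1.0, 0.04, -0.04, 3.4, -4.93]
[1.0, 0.04, -0.04, 4.25, -6.16]
[1.0, 0.05, -0.05, 5.1, -7.39]
[1.0, 0.06, -0.06, 5.95, -8.62]
[1.0, 0.07, -0.07, 6.8, -9.85]
[1.0, 0.08, -0.08, 7.65, -11.08]
```

{"op": "play_rows", "data": {
  "targets": [
    [[1.0, 0.01, -0.01, 0.85, -1.23], [1.0, 0.02, -0.02, 1.7, -2.46], [1.0, 0.03, -0.03, 2.55, -3.69], [1.0, 0.04, -0.04, 3.4, -4.93], [1.0, 0.04, -0.04, 4.25, -6.16], [1.0, 0.05, -0.05, 5.1, -7.39], [1.0, 0.06, -0.06, 5.95, -8.62], [1.0, 0.07, -0.07, 6.8, -9.85], [1.0, 0.08, -0.08, 7.65, -11.08]]
  ]
}}

```text
time_s: 1.55
eef_pos: [109.7, 378.9, 225.1]
tcp_rot: [-1.571, 0.0, -2.264]
force: [0.0, 0.8, 0.6]
width: 1.0
```

```bash
python3 -c "
from h import *
o=st();plan((200,297,225),230,4);plan((300,205,230),230,7)"
```

```text
1.55 [ 1.706 -0.025 -0.502  0.    -1.093  0.742] [109.7 378.9 225.1] [-9.0020e+01  2.0000e-02 -1.2971e+02] F [0.02 0.77 0.62] M [-0.14  -0.065  0.033] w 1.0
final [1.790e-01 3.000e-03 4.059e+00 4.800e-02] dist 121.9 turn 0.3
[1.0, 0.04, 0.0, 1.01, 0.01]
[1.0, 0.09, 0.0, 2.03, 0.02]
[1.0, 0.13, 0.0, 3.04, 0.04]
[1.0, 0.18, 0.0, 4.06, 0.05]
final [ 0.408 -0.163  8.583  0.048] dist 257.8 turn 0.3
[1.0, 0.06, -0.02, 1.23, 0.01]
[1.0, 0.12, -0.05, 2.45, 0.01]
[1.0, 0.17, -0.07, 3.68, 0.02]
[1.0, 0.23, -0.09, 4.9, 0.03]
[1.0, 0.29, -0.12, 6.13, 0.03]
[1.0, 0.35, -0.14, 7.36, 0.04]
[1.0, 0.41, -0.16, 8.58, 0.05]
```

{"op": "play_rows", "data": {
  "targets": [
    [[1.0, 0.05, -0.02, 1.1, 0], [1.0, 0.1, -0.04, 2.2, 0], [1.0, 0.16, -0.06, 3.3, 0], [1.0, 0.22, -0.08, 4.4, 0], [1.0, 0.27, -0.11, 5.5, 0], [1.0, 0.32, -0.13, 6.6, 0], [1.0, 0.37, -0.15, 7.7, 0], [1.0, 0.41, -0.16, 8.58, 0]]
  ]
}}

```text
time_s: 2.35
eef_pos: [300.1, 203.8, 230.2]
tcp_rot: [-1.571, 0.001, -2.27]
force: [0.1, 0.9, -0.7]
width: 1.002
```

```bash
python3 -c "
from h import *
o=st();plan((365,20,230),210,5);"
```

```text
2.35 [ 1.053 -0.094 -0.552  0.    -1.112  1.39 ] [300.1 203.8 230.2] [-9.0010e+01  7.0000e-02 -1.3004e+02] F [ 0.11  0.93 -0.7 ] M [-0.025 -0.074 -0.029] w 1.002
final [3.298 0.006 5.597 3.326] dist 194.9 turn 20.0
[1.0, 0.66, 0.0, 1.12, 0.67]
[1.0, 1.32, 0.0, 2.24, 1.33]
[1.0, 1.98, 0.0, 3.36, 2.0]
[1.0, 2.64, 0.0, 4.48, 2.66]
[1.0, 3.3, 0.01, 5.6, 3.33]
```

{"op": "play_rows", "data": {
  "targets": [
    [[1.0, 0.66, 0, 1.12, 0.67], [1.0, 1.32, 0, 2.24, 1.33], [1.0, 1.98, 0, 3.36, 2.0], [1.0, 2.64, 0, 4.48, 2.66], [1.0, 3.3, 0, 5.6, 3.33]]
  ]
}}

```text
time_s: 2.85
eef_pos: [364.5, 19.6, 230.3]
tcp_rot: [-1.571, 0.002, -2.62]
force: [0.6, 1.0, -0.2]
width: 1.0
```

```bash
python3 -c "
from h import *
o=st();plan((391.2,-280.5,170),191,8);"
```

```text
2.85 [ 0.507 -0.09  -0.548  0.    -1.111  1.585] [364.5  19.6 230.3] [-8.9990e+01  1.0000e-01 -1.5013e+02] F [ 0.63  0.99 -0.18] M [-0.039 -0.118 -0.026] w 1.0
final [4.21  2.009 9.119 3.144] dist 307.3 turn 18.9
[1.0, 0.53, 0.25, 1.14, 0.39]
[1.0, 1.05, 0.5, 2.28, 0.79]
[1.0, 1.58, 0.75, 3.42, 1.18]
[1.0, 2.1, 1.0, 4.56, 1.57]
[1.0, 2.63, 1.26, 5.7, 1.97]
[1.0, 3.16, 1.51, 6.84, 2.36]
[1.0, 3.68, 1.76, 7.98, 2.75]
[1.0, 4.21, 2.01, 9.12, 3.14]
```

{"op": "play_rows", "data": {
  "targets": [
    [[1.0, 0.53, 0.25, 1.14, 0.39], [1.0, 1.05, 0.5, 2.28, 0.79], [1.0, 1.58, 0.75, 3.42, 1.18], [1.0, 2.1, 1.0, 4.56, 1.57], [1.0, 2.63, 1.26, 5.7, 1.97], [1.0, 3.16, 1.51, 6.84, 2.36], [1.0, 3.68, 1.76, 7.98, 2.75], [1.0, 4.21, 2.0, 9.12, 3.14], [1.0, 4.21, 2.0, 9.12, 3.14]]
  ]
}}

```text
time_s: 3.75
eef_pos: [391.5, -282.1, 168.6]
tcp_rot: [-1.571, -0.002, -2.952]
force: [-1.3, 0.5, -0.2]
width: 0.997
```

```bash
python3 -c "
from h import *
o=st();plan((391.2,-280.5,91),191,6)
t=bot.capture('top'); s=bot.capture('scene')
cv2.imwrite('pics/t1.png',t['frame'][:,:,::-1]);cv2.imwrite('pics/s1.png',s['frame'][:,:,::-1])"
```

```text
3.75 [-2.860e-01  1.940e-01 -4.110e-01  1.000e-03 -9.670e-01  2.046e+00] [ 391.5 -282.1  168.6] [-9.0010e+01 -9.0000e-02 -1.6914e+02] F [-1.33  0.48 -0.24] M [ 0.047  0.018 -0.053] w 0.997
final [ 1.000e-03  2.586e+00 -5.300e-02 -2.400e-02] dist 77.6 turn -0.1
[1.0, 0.0, 0.43, -0.01, -0.0]
[1.0, 0.0, 0.86, -0.02, -0.01]
[1.0, 0.0, 1.29, -0.03, -0.01]
[1.0, 0.0, 1.72, -0.04, -0.02]
[1.0, 0.0, 2.15, -0.04, -0.02]
[1.0, 0.0, 2.59, -0.05, -0.02]
```

View pics/t1.png

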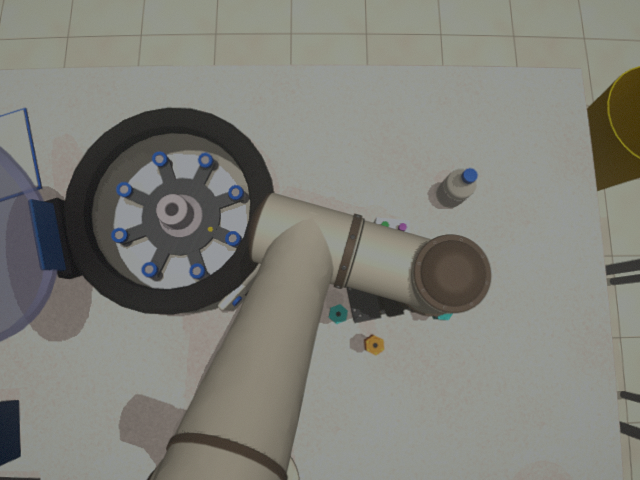

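View pics/s1.png

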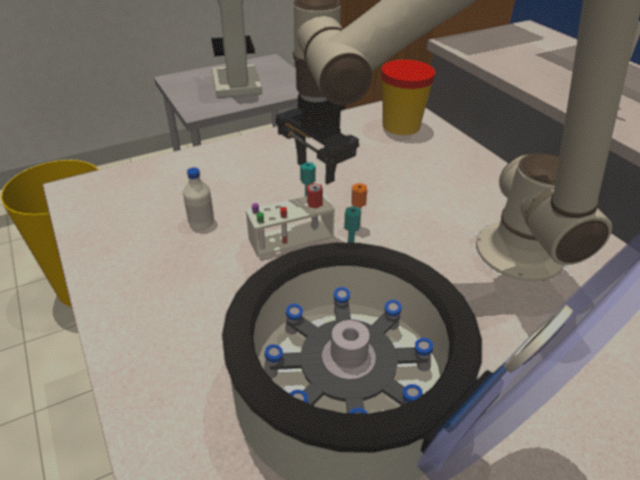

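{"op": "play_rows", "data": {
  "targets": [
    [[1.0, 0, 0.5, -0.02, 0], [1.0, 0, 1.0, -0.04, 0], [1.0, 0, 1.5, -0.05, 0], [1.0, 0, 2.0, -0.05, 0], [1.0, 0, 2.4, -0.05, 0], [1.0, 0, 2.58, -0.05, 0], [1.0, 0, 2.58, -0.05, 0]]
  ]
}}

```text
time_s: 4.55
eef_pos: [391.3, -276.6, 92.3]
tcp_rot: [-1.571, -0.001, -2.945]
force: [-0.9, -1.3, 0.6]
width: 1.007
```

```bash
python3 -c "
from h import *
o=st()
t=bot.capture('top'); s=bot.capture('scene')
crop(s,240,100,160,120,5,'s2.png')"
```

```text
4.55 [-0.275  0.286 -0.518 -0.    -0.767  2.043] [ 391.3 -276.6   92.3] [-9.0020e+01 -3.0000e-02 -1.6874e+02] F [-0.89 -1.31  0.63] M [ 0.009  0.002 -0.017] w 1.007
```

View pics/s2.png

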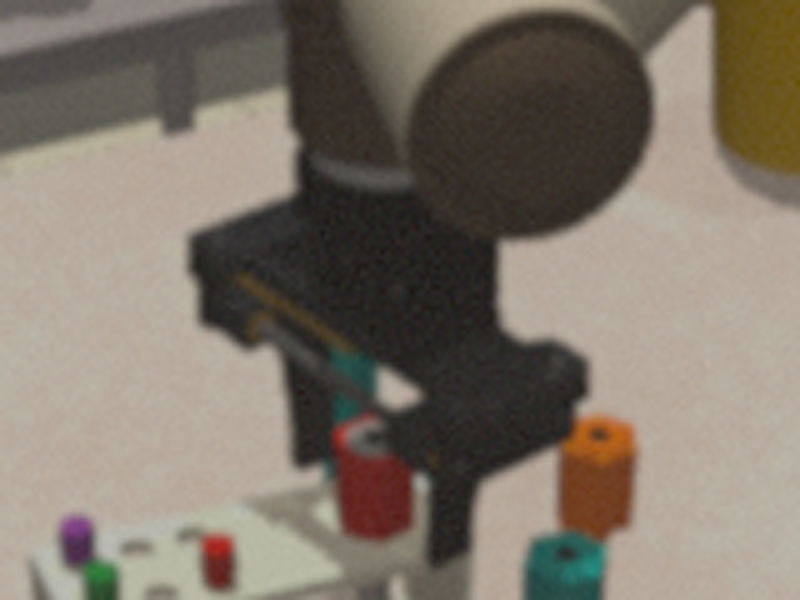

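```bash
python3 -c "
from h import *
o=st();plan((391.3,-280.5,91),191.3,1)"
```

```text
4.65 [-0.276  0.285 -0.517  0.    -0.768  2.043] [ 392.  -277.2   93.1] [-8.9950e+01  7.0000e-02 -1.6876e+02] F [ 0.34 -0.22 -0.13] M [-0.055 -0.054 -0.04 ] w 0.999
final [ 0.044  0.071  0.103 -0.01 ] dist 4.0 turn -0.1
[1.0, 0.04, 0.07, 0.1, -0.01]
```

{"op": "play_rows", "data": {
  "targets": [
    [[1.0, 0.04, 0.07, 0.1, 0], [1.0, 0.04, 0.07, 0.1, 0], [0.3, 0.04, 0.07, 0.1, 0], [0.3, 0.04, 0.07, 0.1, 0], [0.3, 0.04, 0.07, 0.1, 0], [0.3, 0.04, 0.07, 0.1, 0], [0.3, 0.04, 0.07, 0.1, 0], [0.3, 0.04, 0.07, 0.1, 0], [0.3, 0.04, 0.07, 0.1, 0], [0.3, 0.04, 0.07, 0.1, 0]]
  ],
  "grip_force": 30
}}

```text
time_s: 5.65
eef_pos: [390.8, -280.6, 90.2]
tcp_rot: [-1.571, -0.0, -2.947]
force: [0.5, -0.1, -0.3]
width: 0.388
```

```bash
python3 -c "
from h import *
o=st()"
```

```text
5.65 [-0.284  0.292 -0.517  0.    -0.763  2.05 ] [ 390.8 -280.6   90.2] [-9.0000e+01 -1.0000e-02 -1.6883e+02] F [ 0.54 -0.09 -0.27] M [0.023 0.009 0.009] w 0.388
```

{"op": "play_rows", "data": {
  "targets": [
    [[0.0, 0, 0, 0, 0], [0.0, 0, 0, 0, 0], [0.0, 0, 0, 0, 0], [0.0, 0, -0.5, 0, 0], [0.0, 0, -1.0, 0, 0], [0.0, 0, -2.0, 0, 0], [0.0, 0, -3.0, 0, 0], [0.0, 0, -4.0, 0, 0], [0.0, 0, -5.0, 0, 0], [0.0, 0, -6.0, 0, 0], [0.0, 0, -6.5, 0, 0]]
  ],
  "grip_force": 30
}}

```text
time_s: 6.75
eef_pos: [391.3, -281.0, 287.8]
tcp_rot: [-1.569, 0.003, -2.947]
force: [0.5, 0.1, -1.3]
width: 0.387
```

```bash
python3 -c "
from h import *
o=st()
t=bot.capture('top'); s=bot.capture('scene')
crop(s,240,20,160,200,3,'s3.png');st()"
```

```text
6.75 [-0.284  0.092 -0.219  0.    -1.256  2.05 ] [ 391.3 -281.   287.8] [ -89.88    0.18 -168.82] F [ 0.46  0.12 -1.31] M [-0.11  -0.089  0.027] w 0.387
6.85 [-0.284  0.092 -0.22   0.    -1.254  2.05 ] [ 391.6 -281.   287.3] [ -89.86    0.24 -168.83] F [ 0.33  0.27 -0.81] M [-0.043 -0.047  0.015] w 0.39
```

View pics/s3.png

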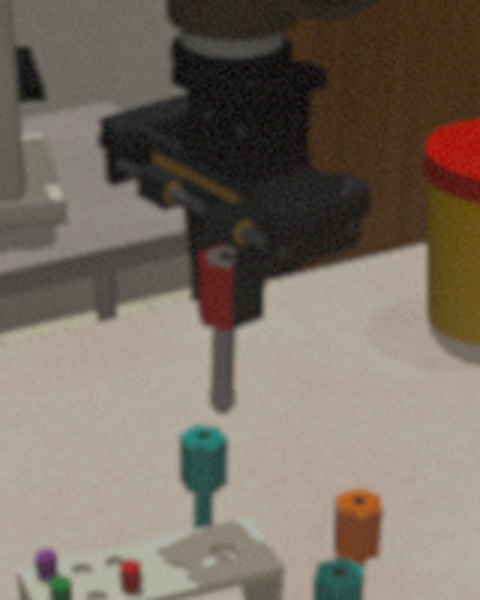

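```bash
python3 -c "
from h import *
plan((550,138,287.5),290,12,op=0.0)"
```

```text
final [-7.8840e+00 -8.0000e-03 -1.2679e+01 -1.6471e+01] dist 447.9 turn -98.8
[0.0, -0.66, -0.0, -1.06, -1.37]
[0.0, -1.31, -0.0, -2.11, -2.75]
[0.0, -1.97, -0.0, -3.17, -4.12]
[0.0, -2.63, -0.0, -4.23, -5.49]
[0.0, -3.29, -0.0, -5.28, -6.86]
[0.0, -3.94, -0.0, -6.34, -8.24]
[0.0, -4.6, -0.0, -7.4, -9.61]
[0.0, -5.26, -0.01, -8.45, -10.98]
[0.0, -5.91, -0.01, -9.51, -12.35]
[0.0, -6.57, -0.01, -10.57, -13.73]
[0.0, -7.23, -0.01, -11.62, -15.1]
[0.0, -7.88, -0.01, -12.68, -16.47]
```

{"op": "play_rows", "data": {
  "targets": [
    [[0.0, -0.4, 0, -0.65, -0.8], [0.0, -1.1, 0, -1.8, -2.2], [0.0, -1.8, 0, -2.9, -3.6], [0.0, -2.5, 0, -4.0, -5.0], [0.0, -3.2, 0, -5.1, -6.4], [0.0, -3.9, 0, -6.3, -7.8], [0.0, -4.6, 0, -7.4, -9.2], [0.0, -5.3, 0, -8.5, -10.6], [0.0, -6.0, 0, -9.6, -12.0], [0.0, -6.65, 0, -10.7, -13.4], [0.0, -7.25, 0, -11.65, -14.8], [0.0, -7.7, 0, -12.38, -15.8]]
  ]
}}

```text
time_s: 8.05
eef_pos: [545.1, 130.3, 282.7]
tcp_rot: [-1.575, 0.0, -1.286]
force: [0.6, -0.6, -2.4]
width: 0.387
```

```bash
python3 -c "
from h import *
o=st()
t=bot.capture('top'); s=bot.capture('scene')
cv2.imwrite('pics/t4.png',t['frame'][:,:,::-1]);cv2.imwrite('pics/s4.png',s['frame'][:,:,::-1]);o=st();plan((550,138,287.5),290,2,op=0.0)"
```

```text
8.05 [ 5.230e-01  2.400e-01 -4.900e-02 -1.000e-03 -1.286e+00  2.903e+00] [545.1 130.3 282.7] [-90.23   0.   -73.69] F [ 0.58 -0.64 -2.44] M [-0.039 -0.157 -0.033] w 0.387
8.15 [ 5.240e-01  2.410e-01 -4.800e-02 -1.000e-03 -1.285e+00  2.901e+00] [545.5 131.  282.2] [-90.24   0.   -73.81] F [-0.48 -0.17 -1.4 ] M [-0.138 -0.04  -0.039] w 0.391
final [-0.182 -0.177  0.21  -0.635] dist 9.9 turn -3.8
[0.0, -0.09, -0.09, 0.1, -0.32]
[0.0, -0.18, -0.18, 0.21, -0.63]
```

View pics/t4.png

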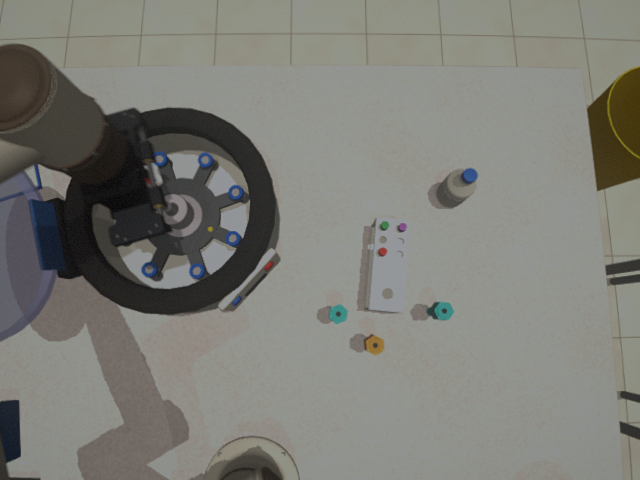

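View pics/s4.png

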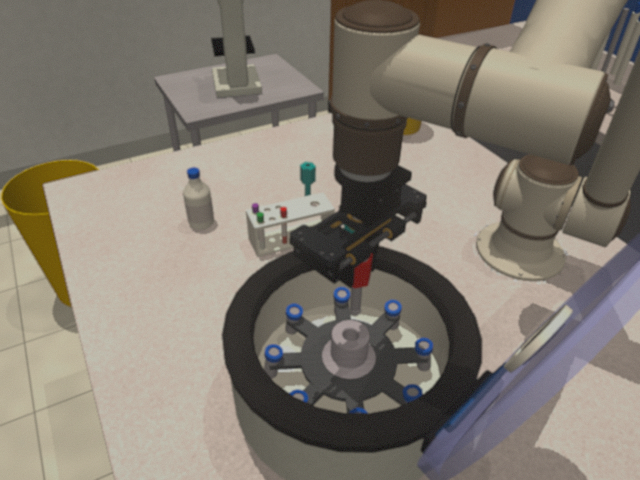

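{"op": "play_rows", "data": {
  "targets": [
    [[0.0, -0.1, -0.09, 0.1, -0.3], [0.0, -0.18, -0.18, 0.21, -0.6], [0.0, -0.18, -0.18, 0.21, -0.6], [0.0, -0.18, -0.18, 0.21, -0.6]]
  ]
}}

```text
time_s: 8.55
eef_pos: [549.9, 134.8, 290.8]
tcp_rot: [-1.571, 0.0, -1.23]
force: [-0.4, -0.0, -1.3]
width: 0.386
```

```bash
python3 -c "
from h import *
o=st()
t=bot.capture('top'); s=bot.capture('scene')
crop(t,130,160,70,70,8,'t5.png');crop(s,310,230,80,125,4.8,'s5.png');o=st();plan((550,138,287.5),290,2,op=0.0)
p=o['eef_pos'];print(proj(t,[p,p-[0,0,10],p-[0,0,79]]),proj(s,[p,p-[0,0,10],p-[0,0,79]]))"
```

```text
8.55 [ 0.526  0.244 -0.024 -0.    -1.303  2.956] [549.9 134.8 290.8] [-8.999e+01  1.000e-02 -7.050e+01] F [-0.36 -0.04 -1.25] M [-0.078 -0.128 -0.011] w 0.386
8.65 [ 0.527  0.244 -0.024 -0.    -1.303  2.956] [549.8 134.8 290.8] [-8.999e+01  1.000e-02 -7.049e+01] F [-0.68 -0.16 -2.46] M [-0.053 -0.116 -0.012] w 0.39
final [-0.098  0.11   0.04  -0.081] dist 4.6 turn -0.5
[0.0, -0.05, 0.05, 0.02, -0.04]
[0.0, -0.1, 0.11, 0.04, -0.08]
[[147.49030039 190.38689709]
 [149.74838768 192.05637887]
 [163.85695235 202.47846082]] [[354.13437358 273.11961483]
 [353.72466989 278.15506667]
 [351.07655024 310.63633705]]
```

View pics/t5.png

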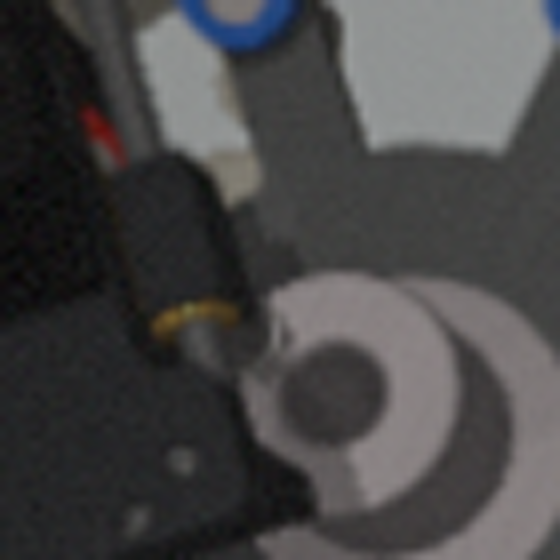

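View pics/s5.png

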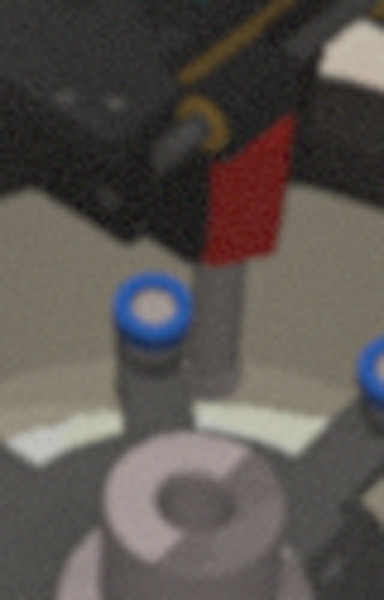

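{"op": "play_rows", "data": {
  "targets": [
    [[0.0, 0, 0.4, 0, 0], [0.0, 0, 0.8, 0, 0], [0.0, 0, 1.2, 0, 0], [0.0, 0, 1.3, 0, 0], [0.0, 0, 1.3, 0, 0], [0.0, 0, 1.3, 0, 0]]
  ]
}}

```text
time_s: 9.25
eef_pos: [550.4, 135.5, 251.9]
tcp_rot: [-1.57, -0.0, -1.229]
force: [-0.2, -0.8, -1.4]
width: 0.389
```

```bash
python3 -c "
from h import *
o=st()
t=bot.capture('top'); s=bot.capture('scene')
crop(t,140,175,60,60,10,'t6.png');crop(s,320,260,70,90,6.6,'s6.png');o=st()
p=o['eef_pos'];print(proj(t,[p-[0,0,5],p-[0,0,79],(550,138.1,160)]),proj(s,[p-[0,0,5],p-[0,0,79],(550,138.1,160)]))"
```

```text
9.25 [ 0.527  0.266 -0.091  0.    -1.213  2.956] [550.4 135.5 251.9] [-8.997e+01 -2.000e-02 -7.042e+01] F [-0.18 -0.85 -1.36] M [-0.032 -0.154 -0.047] w 0.389
9.35 [ 0.527  0.265 -0.091  0.    -1.213  2.956] [550.4 135.6 252.2] [-89.93   0.   -70.42] F [-0.24  0.53 -1.08] M [-0.046 -0.148 -0.007] w 0.387
[[156.49792865 197.02692119]
 [170.38690828 207.28126951]
 [171.3047264  209.155835  ]] [[352.32691062 294.87848679]
 [349.65039907 327.67436763]
 [350.24994123 334.15568164]]
```

View pics/t6.png

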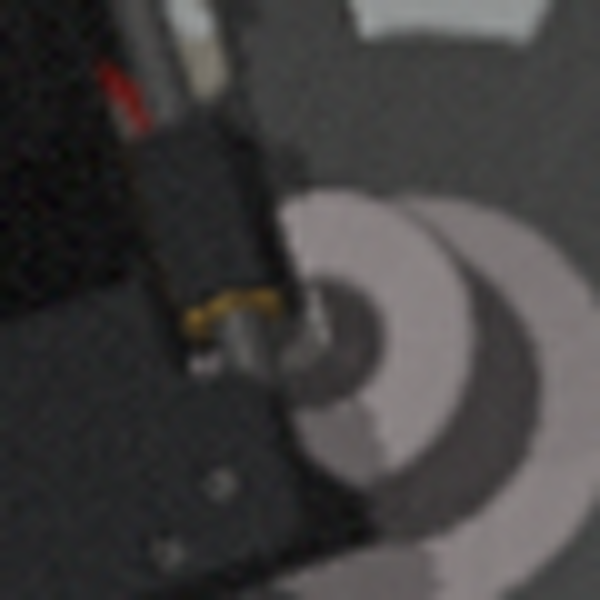

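View pics/s6.png

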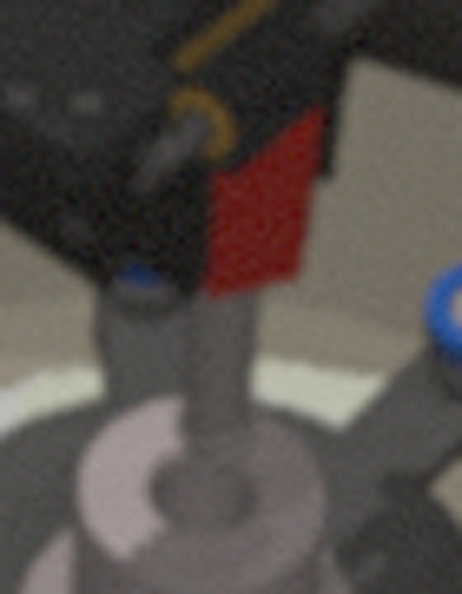

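```bash
cat >> h.py <<'E'
def model(c,org,ax,yaw,x0,y0,w,h,s,f,col=(0,255,0)):
    im=cv2.resize(c["frame"][y0:y0+h,x0:x0+w,::-1],None,fx=s,fy=s,interpolation=cv2.INTER_CUBIC)
    ax=np.array(ax,float);ax/=np.linalg.norm(ax); e1=np.cross([0,1,0],ax);e1/=np.linalg.norm(e1);e2=np.cross(ax,e1)
    a=np.linspace(0,2*np.pi,37)
    for z,r in((-74,5),(-70,9.5),(-58,9.5),(-58,8),(0,8)):
        P=np.array(org)+ax*z+r*(np.cos(a)[:,None]*e1+np.sin(a)[:,None]*e2)
        cv2.polylines(im,[np.int32((proj(c,P)-[x0,y0]+.5)*s)],False,col,1)
    b=yaw+np.pi/6+np.arange(7)*np.pi/3
    for z in(0,44):
        P=np.array(org)+ax*z+19.6*(np.cos(b)[:,None]*e1+np.sin(b)[:,None]*e2)
        cv2.polylines(im,[np.int32((proj(c,P)-[x0,y0]+.5)*s)],False,col,1)
    for r in(30.5,14,11.5):
        P=np.c_[550.1+r*np.cos(a),138.1+r*np.sin(a),0*a+160]
        cv2.polylines(im,[np.int32((proj(c,P)-[x0,y0]+.5)*s)],False,(255,255,0),1)
    cv2.imwrite("pics/"+f,im)
E
python3 - <<'E'
from h import *
t=bot.capture('top'); s=bot.capture('scene');o=st();p=o["eef_pos"];y=o["tcp_rot"][2]
x=np.array([np.cos(y),np.sin(y),0])
for d in(0,-5):
  org=p-[0,0,5.2]+d*x
  # hex normal along tool z => yaw y+90
  model(s,org,(0,0,1),y+np.pi/2,310,230,80,120,5,f"ms{-d}.png"); model(t,org,(0,0,1),y+np.pi/2,130,170,70,70,8,f"mt{-d}.png")
a=[cv2.imread(f"pics/ms{d}.png") for d in(0,5)]; cv2.imwrite("pics/MS.png",np.hstack(a))
E
```

```text
9.45 [ 0.527  0.265 -0.091  0.    -1.213  2.956] [550.3 135.5 252.2] [-8.994e+01  1.000e-02 -7.043e+01] F [ 0.41  0.07 -2.2 ] M [-0.06  -0.174  0.046] w 0.389
```

View pics/MS.png

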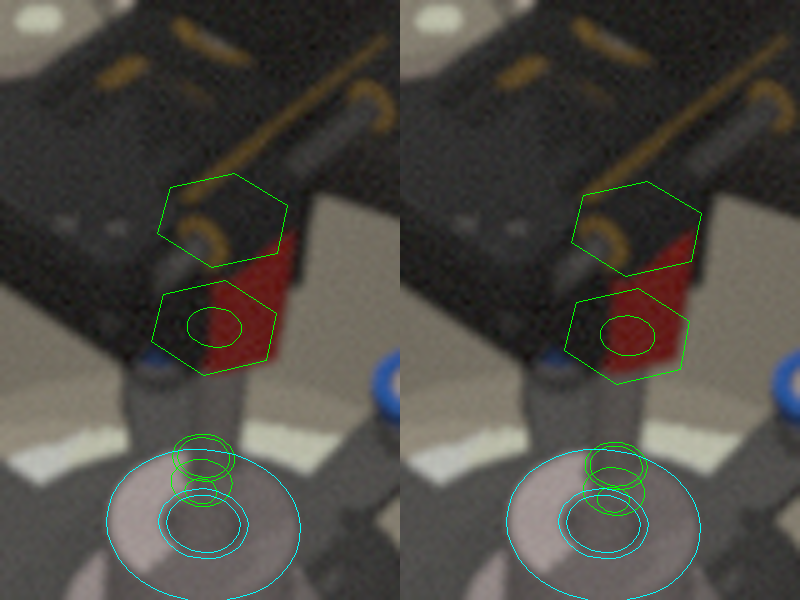

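View pics/mt5.png

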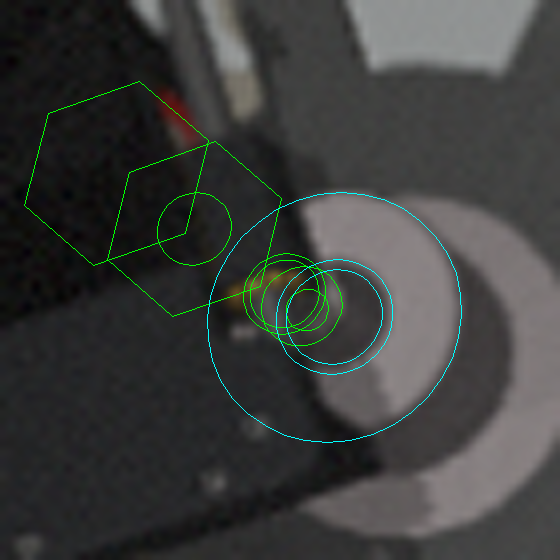

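```bash
python3 - <<'E'
from h import *
t=bot.capture('top'); s=bot.capture('scene')
crop(t,360,265,60,60,8,'hole_t.png'); crop(s,290,185,50,40,10,'hole_s.png')
E
```

```text
(no output)
```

View pics/hole_t.png

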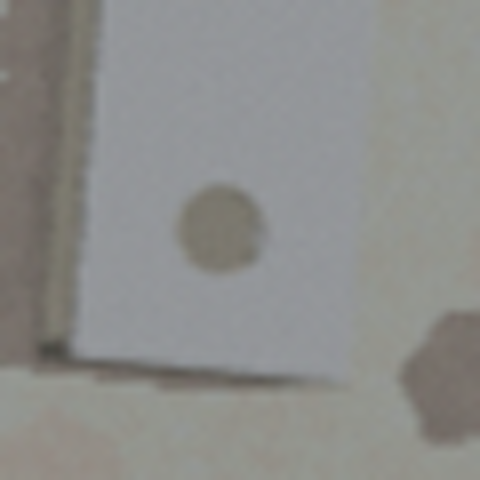

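View pics/hole_s.png

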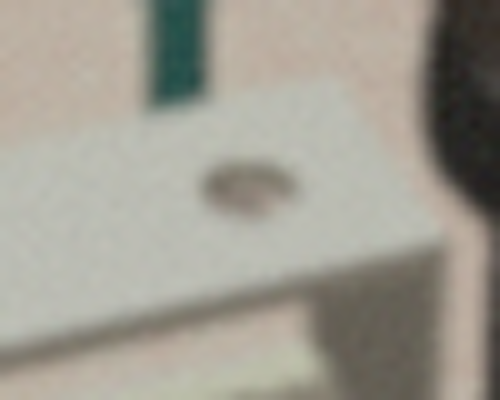

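```bash
python3 - <<'E'
from h import *
t=bot.capture('top'); s=bot.capture('scene')
print(atz(t,(360+220.5/8-.5,265+228.5/8-.5),85),atz(s,(290+250/10-.5,185+188/10-.5),85))
for c,b,f in((s,(310,230,80,120,5),"ms"),(t,(130,170,70,70,8),"mt")):
  o=bot.get_obs();p=o["eef_pos"];y=o["tcp_rot"][2]
  x=np.array([np.cos(y),np.sin(y),0])
  for i,(d,dz,dy) in enumerate(((-5,2,0),(-5,2,.2))):
    model(c,p-[0,0,5.2-dz]+d*x,(0,0,1),y+np.pi/2+dy,*b,f"{f}_{i}.png")
cv2.imwrite("pics/MS2.png",np.hstack([cv2.imread(f"pics/ms_{i}.png") for i in(0,1)]))
E
```

```text
[ 392.11143266 -279.74184837   85.        ] [ 390.41701101 -280.98757711   85.        ]
```

View pics/MS2.png

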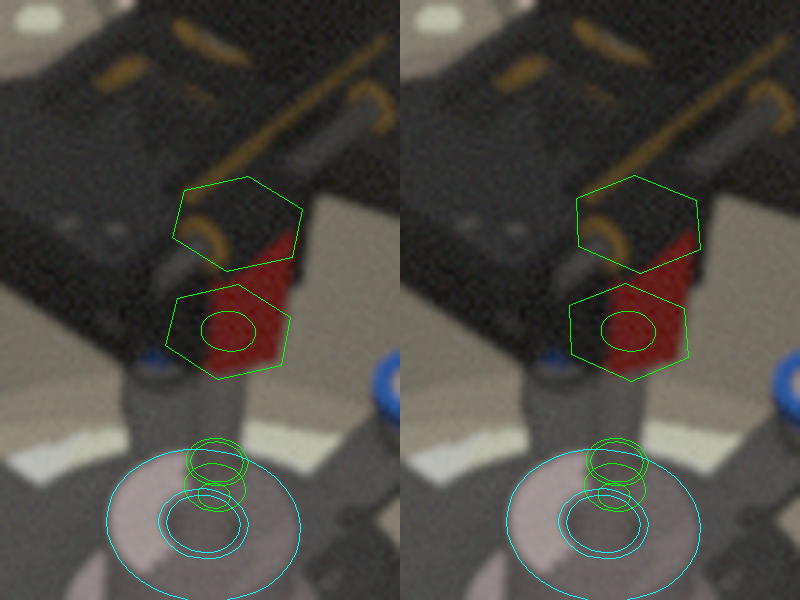

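```bash
python3 - <<'E'
from h import *
t=bot.capture('top'); s=bot.capture('scene')
crop(t,145,185,40,40,15,'t7.png'); crop(s,330,280,50,70,9,'s7.png')
im=cv2.imread('pics/t7.png'); cv2.imwrite('pics/t7.png',cv2.convertScaleAbs(im,alpha=1.6,beta=10))
im=cv2.imread('pics/s7.png')[:580]; cv2.imwrite('pics/s7.png',cv2.convertScaleAbs(im,alpha=1.6,beta=-20))
E
```

```text
(no output)
```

View pics/t7.png

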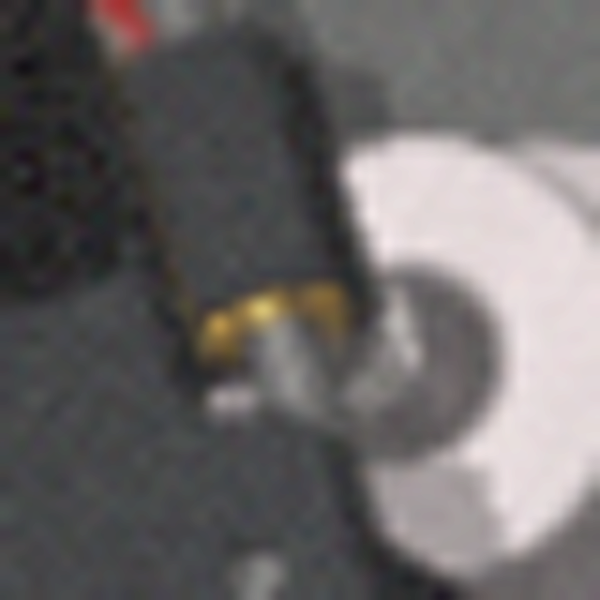

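View pics/s7.png

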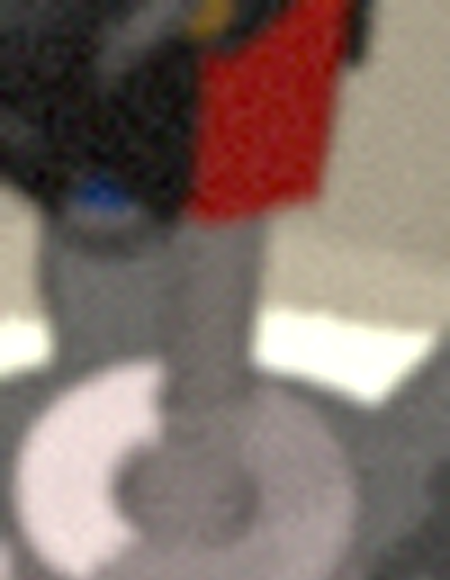

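```bash
python3 - <<'E'
from h import *
t=bot.capture('top'); s=bot.capture('scene')
a=(145+350/15-.5,185+335/15-.5)
for z in(175,179,183): print(z,atz(t,a,z))
# scene axis: pixels rows 250 (edges 172..265) and 380 (160..245)
# horizontal line constraint: for candidate xy on vertical axis
from scipy.optimize import brentq
P=atz(t,a,179)
for d in((0,0),(1,0),(0,1)):
    q=proj(s,[(P[0]+d[0],P[1]+d[1],z) for z in(240,215,190,179)]); print(d,((q-[330,280]+.5)*9).round(1).tolist())
E
```

```text
175 [550.87936516 139.85536237 175.        ]
179 [549.8880886  138.48153638 179.        ]
183 [548.89681203 137.10771039 183.        ]
(0, 0) [[214.9, 179.4], [206.2, 282.0], [197.9, 380.3], [194.4, 422.3]]
(1, 0) [[209.6, 181.5], [201.1, 284.0], [192.9, 382.4], [189.4, 424.4]]
(0, 1) [[218.0, 183.4], [209.3, 285.9], [201.0, 384.3], [197.4, 426.3]]
```

{"op": "play_rows", "data": {
  "targets": [
    [[0.0, 0.04, 0, 0.015, 0], [0.0, 0.04, 0.2, 0.015, 0], [0.0, 0.04, 0.4, 0.015, 0], [0.0, 0.04, 0.6, 0.015, 0], [0.0, 0.04, 0.8, 0.015, 0], [0.0, 0.04, 0.9, 0.015, 0], [0.0, 0.04, 0.9, 0.015, 0]]
  ]
}}

```text
time_s: 10.55
eef_pos: [550.6, 134.3, 223.9]
tcp_rot: [-1.572, -0.0, -1.229]
force: [1.1, 0.5, -1.6]
width: 0.389
```

```bash
python3 - <<'E'
from h import *
st();t=bot.capture('top'); s=bot.capture('scene');st()
crop(t,145,185,40,40,12,'t8.png'); crop(s,330,280,50,70,7,'s8.png')
im=np.hstack([cv2.imread('pics/t8.png')[:480],cv2.imread('pics/s8.png')[:480]]); cv2.imwrite('pics/8.png',cv2.convertScaleAbs(im,alpha=1.6,beta=-10))
E
```

```text
10.55 [ 0.525  0.286 -0.135 -0.    -1.151  2.958] [550.6 134.3 223.9] [-9.007e+01 -1.000e-02 -7.043e+01] F [ 1.13  0.48 -1.62] M [-0.086 -0.147 -0.027] w 0.389
10.65 [ 0.525  0.285 -0.134  0.    -1.152  2.958] [550.9 134.4 224.7] [-9.000e+01 -1.000e-02 -7.042e+01] F [-0.13 -0.5  -1.9 ] M [-0.09  -0.157 -0.018] w 0.392
```

View pics/8.png

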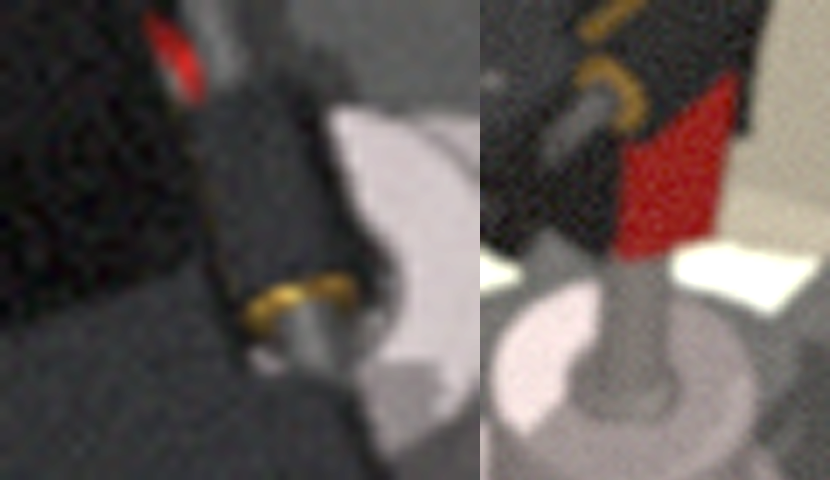

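{"op": "play_rows", "data": {
  "targets": [
    [[0.0, 0.03, 0, 0.03, 0], [0.0, 0.03, 0.2, 0.03, 0], [0.0, 0.03, 0.4, 0.03, 0], [0.0, 0.03, 0.6, 0.03, 0], [0.0, 0.03, 0.8, 0.03, 0], [0.0, 0.03, 1.0, 0.03, 0], [0.0, 0.03, 1.0, 0.03, 0]]
  ]
}}

```text
time_s: 11.35
eef_pos: [551.4, 133.6, 193.3]
tcp_rot: [-1.573, -0.0, -1.229]
force: [0.7, -0.2, -0.7]
width: 0.389
```

```bash
python3 - <<'E'
from h import *
st();s=bot.capture('scene');st()
crop(s,330,280,50,70,8,'s9.png')
im=cv2.imread('pics/s9.png'); cv2.imwrite('pics/9.png',cv2.convertScaleAbs(im,alpha=1.6,beta=-10))
E
```

```text
11.35 [ 0.523  0.311 -0.179 -0.    -1.083  2.96 ] [551.4 133.6 193.3] [-90.14  -0.   -70.44] F [ 0.68 -0.2  -0.69] M [-0.056 -0.178 -0.017] w 0.389
11.4 [ 0.523  0.311 -0.178  0.    -1.084  2.96 ] [551.8 133.7 194. ] [-9.007e+01 -1.000e-02 -7.043e+01] F [-0.28  0.45 -1.29] M [-0.066 -0.184 -0.004] w 0.389
```

View pics/9.png

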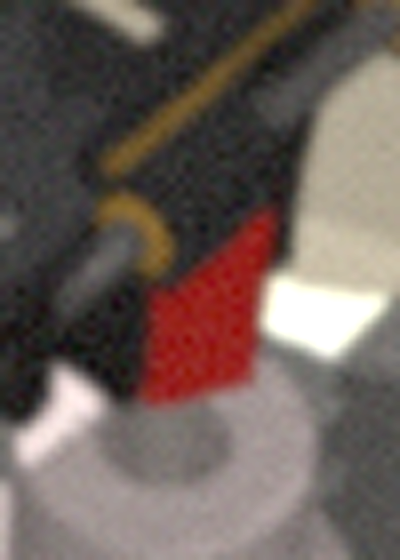

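{"op": "play_rows", "data": {
  "targets": [
    [[0.0, 0, 0.1, 0, 0], [0.0, 0, 0.2, 0, 0], [0.0, 0, 0.3, 0, 0], [0.0, 0, 0.4, 0, 0], [0.0, 0, 0.4, 0, 0]]
  ]
}}

```text
time_s: 11.9
eef_pos: [551.7, 133.8, 182.1]
tcp_rot: [-1.572, -0.0, -1.229]
force: [0.1, 1.2, -2.1]
width: 0.39
```

{"op": "play_rows", "data": {
  "targets": [
    [[0.0, 0, 0.05, 0, 0], [0.0, 0, 0.1, 0, 0], [0.0, 0, 0.1, 0, 0]]
  ]
}}

```text
time_s: 12.2
eef_pos: [551.9, 133.9, 179.5]
tcp_rot: [-1.571, 0.0, -1.229]
force: [0.1, 0.9, -1.9]
width: 0.387
```

```bash
python3 - <<'E'
from h import *
st()
E
```

```text
12.2 [ 0.523  0.323 -0.199 -0.    -1.049  2.96 ] [551.9 133.9 179.5] [-90.02   0.   -70.43] F [ 0.1   0.86 -1.87] M [-0.087 -0.143  0.017] w 0.387
```

{"op": "play_rows", "data": {
  "targets": [
    [[0.0, 0, 0.03, 0, 0], [0.0, 0, 0.06, 0, 0], [0.0, 0, 0.06, 0, 0]]
  ]
}}

```text
time_s: 12.5
eef_pos: [551.9, 133.9, 177.7]
tcp_rot: [-1.571, -0.0, -1.229]
force: [-0.9, 0.1, -1.7]
width: 0.384
```

{"op": "play_rows", "data": {
  "targets": [
    [[0.0, 0, 0.03, 0, 0], [0.0, 0, 0.06, 0, 0], [0.0, 0, 0.06, 0, 0]]
  ]
}}

```text
time_s: 12.8
eef_pos: [551.9, 133.8, 175.9]
tcp_rot: [-1.571, -0.0, -1.229]
force: [-0.3, 0.2, -0.9]
width: 0.389
```

{"op": "play_rows", "data": {
  "targets": [
    [[0.0, 0, 0.03, 0, 0], [0.0, 0, 0.06, 0, 0], [0.0, 0, 0.06, 0, 0]]
  ]
}}

```text
time_s: 13.1
eef_pos: [552.1, 133.9, 174.3]
tcp_rot: [-1.571, -0.0, -1.229]
force: [-0.6, -0.2, -1.0]
width: 0.383
```

{"op": "play_rows", "data": {
  "targets": [
    [[0.0, 0, 0.03, 0, 0], [0.0, 0, 0.05, 0, 0], [0.0, 0, 0.05, 0, 0]]
  ]
}}

```text
time_s: 13.4
eef_pos: [552.7, 134.1, 173.5]
tcp_rot: [-1.569, -0.0, -1.229]
force: [0.0, 0.5, 2.9]
width: 0.389
```

{"op": "play_rows", "data": {
  "targets": [
    [[0.0, 0, 0.03, 0, 0], [0.0, 0, 0.05, 0, 0], [0.0, 0, 0.05, 0, 0]]
  ]
}}

```text
time_s: 13.7
eef_pos: [552.8, 134.1, 173.2]
tcp_rot: [-1.568, -0.0, -1.229]
force: [-2.0, -0.3, 8.3]
width: 0.385
```

{"op": "play_rows", "data": {
  "targets": [
    [[0.0, -0.001, 0.004, -0.016, 1.0], [0.0, -0.003, 0.01, -0.031, 2.0], [0.0, -0.007, 0.017, -0.046, 3.0], [0.0, -0.013, 0.024, -0.061, 4.0], [0.0, -0.013, 0.024, -0.061, 4.0]]
  ]
}}

```text
time_s: 14.2
eef_pos: [551.4, 134.5, 172.7]
tcp_rot: [-1.567, 0.002, -1.649]
force: [-1.4, 1.7, 7.5]
width: 0.382
```

```bash
python3 - <<'E'
from h import *
st()
E
```

```text
14.2 [ 5.250e-01  3.260e-01 -2.130e-01  1.000e-03 -1.027e+00  2.538e+00] [551.4 134.5 172.7] [-89.77   0.12 -94.49] F [-1.36  1.66  7.49] M [ 0.427  0.413 -0.013] w 0.382
```

{"op": "play_rows", "data": {
  "targets": [
    [[0.0, -0.006, 0.008, -0.025, 1.2], [0.0, -0.013, 0.016, -0.047, 2.4], [0.0, -0.02, 0.024, -0.065, 3.6], [0.0, -0.029, 0.032, -0.082, 4.8], [0.0, -0.039, 0.04, -0.098, 6.0], [0.0, -0.039, 0.04, -0.098, 6.0]]
  ]
}}

```text
time_s: 14.8
eef_pos: [549.3, 135.7, 171.7]
tcp_rot: [-1.567, 0.005, -2.278]
force: [-0.1, 0.7, 7.3]
width: 0.385
```

```bash
cat >> h.py <<'E'
def arc(tot,per,s=(-4.5,0),corr=(0,0),fz=0,hold=1,k=1.0):
    n=int(np.ceil(tot/per))
    for i in list(range(1,n+1))+[n]*hold:
        u=tot*i/n; th=np.radians(6*u); c,sn=np.cos(th),np.sin(th)
        dx=s[0]*(1-c)-s[1]*sn+corr[0]*i/n; dz=s[1]*(1-c)+s[0]*sn+corr[1]*i/n
        print([0.0,round(dx/30,3),round((1.91*th*k+fz*i/n)/30,3),round(dz/30,3),round(u,2)])
def st2():
    o=st(); y=o["tcp_rot"][2]; x=np.array([np.cos(y),np.sin(y)]);z=np.array([-x[1],x[0]]); f=o["force"][:2]
    print("tool F x,z",(f@x).round(2),(f@z).round(2),"to well x,z",(np.array([550.1,138.1])-o["eef_pos"][:2])@x,(np.array([550.1,138.1])-o["eef_pos"][:2])@z); return o
E
python3 - <<'E'
from h import *
st2(); arc(8,1.33)
E
```

```text
14.8 [ 0.529  0.324 -0.22   0.002 -1.021  1.904] [549.3 135.7 171.7] [ -89.81    0.29 -130.51] F [-0.14  0.67  7.33] M [-0.002 -0.178 -0.065] w 0.385
tool F x,z -0.42 -0.54 to well x,z -2.3236202336449865 -0.964129747875533
[0.0, np.float64(-0.001), np.float64(0.008), np.float64(-0.018), 1.14]
[0.0, np.float64(-0.004), np.float64(0.015), np.float64(-0.036), 2.29]
[0.0, np.float64(-0.01), np.float64(0.023), np.float64(-0.053), 3.43]
[0.0, np.float64(-0.017), np.float64(0.03), np.float64(-0.069), 4.57]
[0.0, np.float64(-0.026), np.float64(0.038), np.float64(-0.084), 5.71]
[0.0, np.float64(-0.037), np.float64(0.046), np.float64(-0.099), 6.86]
[0.0, np.float64(-0.05), np.float64(0.053), np.float64(-0.111), 8.0]
[0.0, np.float64(-0.05), np.float64(0.053), np.float64(-0.111), 8.0]
```

{"op": "play_rows", "data": {
  "targets": [
    [[0.0, -0.001, 0.008, -0.016, 1.14], [0.0, -0.004, 0.015, -0.032, 2.29], [0.0, -0.009, 0.023, -0.047, 3.43], [0.0, -0.015, 0.03, -0.062, 4.57], [0.0, -0.023, 0.038, -0.075, 5.71], [0.0, -0.033, 0.046, -0.088, 6.86], [0.0, -0.044, 0.053, -0.099, 8.0], [0.0, -0.044, 0.053, -0.099, 8.0]]
  ]
}}

```text
time_s: 15.6
eef_pos: [548.3, 138.0, 170.2]
tcp_rot: [-1.571, 0.006, -3.115]
force: [1.9, -1.8, 8.0]
width: 0.388
```

```bash
python3 - <<'E'
from h import *
st2(); arc(8,1.33,s=(-4,0))
E
```

```text
15.6 [ 0.535  0.325 -0.224  0.003 -1.017  1.061] [548.3 138.  170.2] [ -90.02    0.36 -178.49] F [ 1.92 -1.81  7.98] M [-0.647 -0.576 -0.077] w 0.388
tool F x,z -1.87 1.86 to well x,z -1.7871144632745943 -0.010235117938045483
[0.0, np.float64(-0.001), np.float64(0.008), np.float64(-0.016), 1.14]
[0.0, np.float64(-0.004), np.float64(0.015), np.float64(-0.032), 2.29]
[0.0, np.float64(-0.009), np.float64(0.023), np.float64(-0.047), 3.43]
[0.0, np.float64(-0.015), np.float64(0.03), np.float64(-0.061), 4.57]
[0.0, np.float64(-0.023), np.float64(0.038), np.float64(-0.075), 5.71]
[0.0, np.float64(-0.033), np.float64(0.046), np.float64(-0.088), 6.86]
[0.0, np.float64(-0.044), np.float64(0.053), np.float64(-0.099), 8.0]
[0.0, np.float64(-0.044), np.float64(0.053), np.float64(-0.099), 8.0]
```

{"op": "play_rows", "data": {
  "targets": [
    [[0.0, -0.004, 0.008, -0.01, 1.14], [0.0, -0.01, 0.015, -0.024, 2.29], [0.0, -0.018, 0.023, -0.037, 3.43], [0.0, -0.025, 0.03, -0.051, 4.57], [0.0, -0.033, 0.038, -0.065, 5.71], [0.0, -0.043, 0.046, -0.078, 6.86], [0.0, -0.054, 0.053, -0.089, 8.0], [0.0, -0.054, 0.053, -0.089, 8.0]]
  ]
}}

```text
time_s: 16.4
eef_pos: [549.4, 140.2, 168.6]
tcp_rot: [-1.574, 0.004, 2.33]
force: [1.6, -2.2, 7.7]
width: 0.388
```

```bash
python3 - <<'E'
from h import *
st2(); arc(6,1.2,s=(-4,0))
s=bot.capture('scene');crop(s,310,260,80,80,7,'s10.png');st2()
E
```

```text
16.4 [ 0.537  0.329 -0.221  0.004 -1.017  0.22 ] [549.4 140.2 168.6] [-90.18   0.22 133.51] F [ 1.57 -2.18  7.72] M [-0.9   -0.323 -0.103] w 0.388
tool F x,z -2.66 0.36 to well x,z -2.014700780852331 0.9608273498305034
[0.0, np.float64(-0.001), np.float64(0.008), np.float64(-0.017), 1.2]
[0.0, np.float64(-0.004), np.float64(0.016), np.float64(-0.033), 2.4]
[0.0, np.float64(-0.009), np.float64(0.024), np.float64(-0.049), 3.6]
[0.0, np.float64(-0.016), np.float64(0.032), np.float64(-0.064), 4.8]
[0.0, np.float64(-0.025), np.float64(0.04), np.float64(-0.078), 6.0]
[0.0, np.float64(-0.025), np.float64(0.04), np.float64(-0.078), 6.0]
16.45 [ 0.537  0.329 -0.221  0.004 -1.016  0.222] [549.4 140.2 168.6] [-90.19   0.22 133.59] F [ 1.49 -2.73  7.79] M [-0.942 -0.261 -0.081] w 0.388
tool F x,z -3.0 0.81 to well x,z -2.0040254057815297 0.9847659971616282
```

View pics/s10.png

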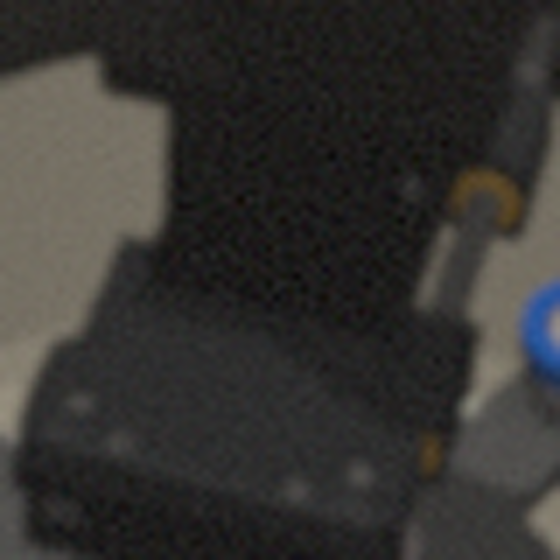

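{"op": "play_rows", "data": {
  "targets": [
    [[0.0, -0.004, 0.008, -0.016, 1.14], [0.0, -0.01, 0.015, -0.032, 2.29], [0.0, -0.017, 0.023, -0.047, 3.43], [0.0, -0.025, 0.03, -0.062, 4.57], [0.0, -0.036, 0.038, -0.075, 5.71], [0.0, -0.047, 0.046, -0.088, 6.86], [0.0, -0.06, 0.053, -0.099, 8.0], [0.0, -0.06, 0.053, -0.099, 8.0]]
  ]
}}

```text
time_s: 17.25
eef_pos: [551.9, 140.8, 167.0]
tcp_rot: [-1.574, 0.001, 1.492]
force: [-2.3, -2.5, 10.0]
width: 0.388
```

```bash
python3 - <<'E'
from h import *
st2(); arc(4,1,s=(-4,0))
E
```

```text
17.25 [ 0.535  0.336 -0.215  0.003 -1.018 -0.616] [551.9 140.8 167. ] [-9.018e+01  4.000e-02  8.549e+01] F [-2.34 -2.46 10.03] M [-0.722  0.416 -0.089] w 0.388
tool F x,z -2.64 2.14 to well x,z -2.8479674240851507 1.607767923381945
[0.0, np.float64(-0.001), np.float64(0.007), np.float64(-0.014), 1.0]
[0.0, np.float64(-0.003), np.float64(0.013), np.float64(-0.028), 2.0]
[0.0, np.float64(-0.007), np.float64(0.02), np.float64(-0.041), 3.0]
[0.0, np.float64(-0.012), np.float64(0.027), np.float64(-0.054), 4.0]
[0.0, np.float64(-0.012), np.float64(0.027), np.float64(-0.054), 4.0]
```

{"op": "play_rows", "data": {
  "targets": [
    [[0.0, -0.005, 0.005, -0.01, 1.0], [0.0, -0.01, 0.01, -0.022, 2.0], [0.0, -0.017, 0.016, -0.033, 3.0], [0.0, -0.025, 0.022, -0.044, 4.0], [0.0, -0.025, 0.022, -0.044, 4.0]]
  ]
}}

```text
time_s: 17.75
eef_pos: [553.0, 140.3, 166.3]
tcp_rot: [-1.573, -0.001, 1.073]
force: [-1.3, -1.4, 9.0]
width: 0.392
```

```bash
python3 - <<'E'
from h import *
st2()
E
```

```text
17.75 [ 0.533  0.338 -0.213  0.002 -1.017 -1.032] [553.  140.3 166.3] [-9.015e+01 -6.000e-02  6.150e+01] F [-1.25 -1.37  9.03] M [-0.37   0.617 -0.117] w 0.392
tool F x,z -1.8 0.44 to well x,z -3.308748026870221 1.5132131460023872
```

{"op": "play_rows", "data": {
  "targets": [
    [[0.0, -0.003, 0.005, -0.014, 1.0], [0.0, -0.007, 0.01, -0.027, 2.0], [0.0, -0.013, 0.016, -0.04, 3.0], [0.0, -0.02, 0.022, -0.052, 4.0], [0.0, -0.02, 0.022, -0.052, 4.0]]
  ]
}}

```text
time_s: 18.25
eef_pos: [553.9, 139.4, 165.6]
tcp_rot: [-1.572, -0.002, 0.655]
force: [-2.1, -0.2, 10.5]
width: 0.384
```

```bash
python3 - <<'E'
from h import *
st2();s=bot.capture('scene');crop(s,310,260,80,80,7,'s11.png');st2()
E
```

```text
18.25 [ 5.310e-01  3.400e-01 -2.120e-01  1.000e-03 -1.016e+00 -1.447e+00] [553.9 139.4 165.6] [-90.08  -0.13  37.51] F [-2.09 -0.15 10.49] M [ 0.06   0.849 -0.039] w 0.384
tool F x,z -1.75 1.15 to well x,z -3.761405489407347 1.294140549021446
18.3 [ 5.310e-01  3.400e-01 -2.130e-01  1.000e-03 -1.016e+00 -1.446e+00] [553.9 139.4 165.6] [-90.08  -0.13  37.59] F [-2.48 -1.05 10.72] M [ 0.009  0.846 -0.051] w 0.39
tool F x,z -2.6 0.68 to well x,z -3.751149487778482 1.2835886178279512
```

View pics/s11.png

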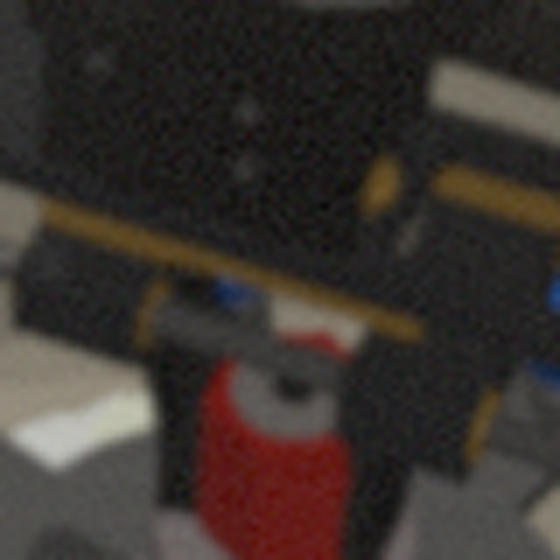

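```bash
python3 - <<'E'
from h import *
s=bot.capture('scene');crop(s,315,295,75,75,8,'s12.png')
im=cv2.imread('pics/s12.png'); cv2.imwrite('pics/s12.png',cv2.convertScaleAbs(im,alpha=1.5,beta=0))
E
```

```text
(no output)
```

View pics/s12.png

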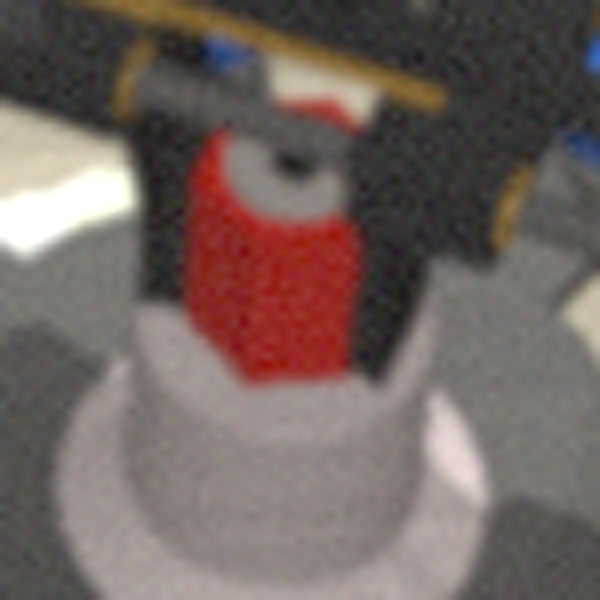

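{"op": "play_rows", "data": {
  "targets": [
    [[0.0, -0.003, 0.004, -0.014, 1.0], [0.0, -0.008, 0.009, -0.027, 2.0], [0.0, -0.015, 0.014, -0.04, 3.0], [0.0, -0.015, 0.014, -0.04, 3.0]]
  ]
}}

```text
time_s: 18.75
eef_pos: [554.6, 139.0, 165.5]
tcp_rot: [-1.571, -0.004, 0.341]
force: [-3.1, 1.6, 10.1]
width: 0.389
```

```bash
python3 - <<'E'
from h import *
st2()
E
```

```text
18.75 [ 5.290e-01  3.400e-01 -2.120e-01  1.000e-03 -1.014e+00 -1.759e+00] [554.6 139.  165.5] [-89.99  -0.24  19.54] F [-3.11  1.63 10.14] M [ 0.682  0.939 -0.034] w 0.389
tool F x,z -2.39 2.57 to well x,z -4.508508202688327 0.6470073827984159
```

{"op": "play_rows", "data": {
  "targets": [
    [[0.0, -0.005, 0.002, -0.006, 0.75], [0.0, -0.012, 0.003, -0.011, 1.5], [0.0, -0.012, 0.003, -0.011, 1.5]]
  ]
}}

```text
time_s: 19.05
eef_pos: [554.6, 138.5, 165.5]
tcp_rot: [-1.57, -0.004, 0.185]
force: [-3.6, 1.8, 11.1]
width: 0.384
```

```bash
python3 - <<'E'
from h import *
st2()
E
```

```text
19.05 [ 5.290e-01  3.400e-01 -2.130e-01  1.000e-03 -1.014e+00 -1.915e+00] [554.6 138.5 165.5] [-89.97  -0.26  10.59] F [-3.61  1.78 11.14] M [ 0.462  0.695 -0.017] w 0.384
tool F x,z -3.22 2.41 to well x,z -4.472992918451938 0.3840912131993386
```

{"op": "play_rows", "data": {
  "targets": [
    [[0.0, -0.008, 0, -0.005, 0.5], [0.0, -0.014, 0, -0.01, 1.0], [0.0, -0.014, 0, -0.01, 1.0]]
  ]
}}

```text
time_s: 19.35
eef_pos: [554.4, 138.2, 165.5]
tcp_rot: [-1.57, -0.005, 0.081]
force: [-1.9, 2.0, 10.1]
width: 0.387
```

```bash
python3 - <<'E'
from h import *
st2()
E
```

```text
19.35 [ 5.280e-01  3.390e-01 -2.140e-01  2.000e-03 -1.013e+00 -2.019e+00] [554.4 138.2 165.5] [-89.95  -0.27   4.65] F [-1.86  2.03 10.11] M [0.316 0.526 0.125] w 0.387
tool F x,z -1.69 2.18 to well x,z -4.288550995854659 0.26472257112400166
```

{"op": "play_rows", "data": {
  "targets": [
    [[0.0, -0.002, 0, -0.004, 0.5], [0.0, -0.002, 0, -0.004, 0.5]]
  ]
}}

```text
time_s: 19.55
eef_pos: [554.4, 138.0, 165.5]
tcp_rot: [-1.57, -0.005, 0.028]
force: [-2.7, 1.7, 10.3]
width: 0.385
```

```bash
python3 - <<'E'
from h import *
st2(); t=bot.capture('top');cv2.imwrite('pics/t13.png',t['frame'][100:320,40:300,::-1]);o=st();t=bot.capture('top');o=st()
E
```

```text
19.55 [ 5.280e-01  3.390e-01 -2.140e-01  2.000e-03 -1.013e+00 -2.071e+00] [554.4 138.  165.5] [-89.94  -0.27   1.63] F [-2.72  1.68 10.27] M [ 0.296  0.458 -0.04 ] w 0.385
tool F x,z -2.67 1.76 to well x,z -4.24556849220652 0.24646556209886938
19.6 [ 5.280e-01  3.390e-01 -2.140e-01  2.000e-03 -1.013e+00 -2.071e+00] [554.3 137.9 165.4] [-89.94  -0.26   1.65] F [-1.78  2.21  9.91] M [ 0.212  0.565 -0.046] w 0.383
19.65 [ 5.280e-01  3.390e-01 -2.140e-01  2.000e-03 -1.013e+00 -2.071e+00] [554.3 138.  165.4] [-89.94  -0.26   1.65] F [-1.03  1.43 10.24] M [0.272 0.555 0.007] w 0.388
```

View pics/t13.png

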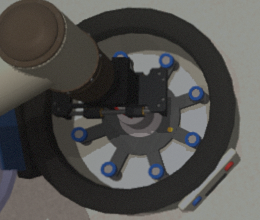

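```bash
cat > chk.py <<'E'
from h import *
M=[];F=[]
for i in range(4):
    t=bot.capture('top'); o=bot.get_obs(); M.append(o["moment"]);F.append(o["force"])
f=t["frame"][190:270,170:250]; h=cv2.cvtColor(f,cv2.COLOR_RGB2HSV).astype(int)
m=(abs(h[...,0]-27)<8)&(h[...,1]>110)
ys,xs=np.nonzero(m); w=h[...,1][m].astype(float)
c=(170+(xs*w).sum()/w.sum(),190+(ys*w).sum()/w.sum())
print("dot",np.round(c,2),len(xs),atz(t,c,105).round(1)); print("F",np.mean(F,0).round(2),"M",np.mean(M,0).round(3)); st2()
E
python3 chk.py; python3 - <<'E'
import cv2,numpy as np
im=cv2.imread('pics/top0.png')[190:270,170:250]; h=cv2.cvtColor(im,cv2.COLOR_BGR2HSV).astype(int)
m=(abs(h[...,0]-27)<8)&(h[...,1]>110)
ys,xs=np.nonzero(m); w=h[...,1][m].astype(float);print(170+(xs*w).sum()/w.sum(),190+(ys*w).sum()/w.sum(),len(xs))
E
```

```text
dot [205.18 226.13] 23 [527.7  86.1 105. ]
F [-2.11  1.79 10.34] M [ 0.253  0.528 -0.021]
19.85 [ 5.280e-01  3.390e-01 -2.140e-01  1.000e-03 -1.013e+00 -2.071e+00] [554.3 138.  165.5] [-89.94  -0.26   1.65] F [-2.47  2.05 10.43] M [0.237 0.525 0.045] w 0.391
tool F x,z -2.41 2.12 to well x,z -4.239106611238586 0.26276636308037143
209.9698479286838 228.77687467226008 23
```

```bash
sed -i 's/\[190:270,170:250\]/[216:242,199:223]/; s/(170+/(199+/; s/,190+/,216+/' chk.py; python3 chk.py
```

```text
dot [209.76 229.06] 20 [521.7  76.6 105. ]
F [-1.75  1.9   9.9 ] M [ 0.283  0.533 -0.018]
20.05 [ 5.280e-01  3.390e-01 -2.140e-01  1.000e-03 -1.013e+00 -2.071e+00] [554.4 138.  165.5] [-89.94  -0.26   1.65] F [-1.73  2.13 10.02] M [ 0.244  0.541 -0.099] w 0.387
tool F x,z -1.67 2.18 to well x,z -4.252743173733884 0.2484977698192692
```

{"op": "play_rows", "data": {
  "targets": [
    [[0.0, -0.004, 0, -0.004, 0.5], [0.0, -0.008, 0, -0.008, 1.0], [0.0, -0.008, 0, -0.008, 1.0]]
  ]
}}

```text
time_s: 20.35
eef_pos: [554.3, 137.6, 165.4]
tcp_rot: [-1.569, -0.005, -0.077]
force: [-1.7, 2.5, 9.5]
width: 0.389
```

```bash
python3 chk.py
```

```text
dot [208.44 231.69] 18 [516.3  79.1 105. ]
F [-1.62  1.25 10.04] M [ 0.16   0.384 -0.089]
20.55 [ 5.280e-01  3.390e-01 -2.150e-01  2.000e-03 -1.013e+00 -2.176e+00] [554.3 137.7 165.4] [-89.91  -0.27  -4.36] F [-2.54  1.74 10.12] M [ 0.175  0.353 -0.068] w 0.389
tool F x,z -2.66 1.54 to well x,z -4.200634542257761 0.12547776354735668
```

```bash
python3 - <<'E'
from h import *
t=bot.capture('top'); a=cv2.imread('pics/top0.png')[170:250,170:250]; b=t["frame"][170:250,170:250,::-1]; m=cv2.imread('pics/t13.png')[70:150,130:210]
cv2.imwrite('pics/dot.png',cv2.resize(np.hstack([a,m,b]),None,fx=3.3,fy=3.3,interpolation=cv2.INTER_CUBIC))
E
```

```text
(no output)
```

View pics/dot.png

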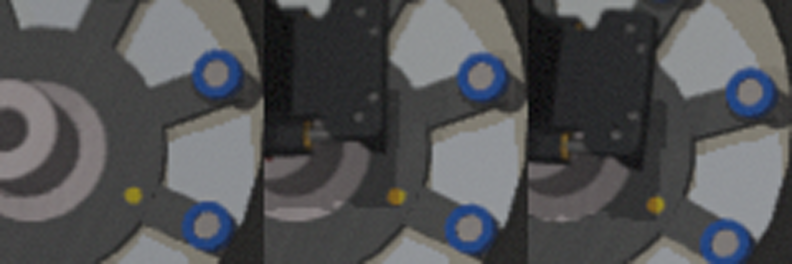

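{"op": "play_rows", "data": {
  "targets": [
    [[0.0, 0, 0, 0.004, -0.5]]
  ]
}}

```text
time_s: 20.7
eef_pos: [554.2, 137.5, 165.4]
tcp_rot: [-1.57, -0.005, -0.023]
force: [-1.6, 0.6, 10.5]
width: 0.385
```

```bash
python3 -c "
from h import *
st2()"
```

```text
20.7 [ 5.280e-01  3.390e-01 -2.150e-01  2.000e-03 -1.013e+00 -2.123e+00] [554.2 137.5 165.4] [-89.94  -0.26  -1.33] F [-1.57  0.59 10.52] M [-0.089  0.304 -0.178] w 0.385
tool F x,z -1.59 0.55 to well x,z -4.1099971901938614 0.4557006897106617
```

{"op": "play_rows", "data": {
  "targets": [
    [[0.0, 0, 0, 0.004, -0.5]]
  ]
}}

```text
time_s: 20.8
eef_pos: [554.1, 137.5, 165.5]
tcp_rot: [-1.57, -0.005, 0.03]
force: [-2.2, -0.7, 9.9]
width: 0.393
```

```bash
python3 -c "
from h import *
st2()"; python3 chk.py
```

```text
20.8 [ 5.280e-01  3.390e-01 -2.150e-01  2.000e-03 -1.013e+00 -2.069e+00] [554.1 137.5 165.5] [-89.96  -0.26   1.73] F [-2.2  -0.72  9.9 ] M [-0.105  0.439 -0.217] w 0.393
tool F x,z -2.22 -0.65 to well x,z -4.024332022311508 0.7218247831109752
dot [208.27 231.76] 20 [516.2  79.4 105. ]
F [-1.66  0.5   9.97] M [0.012 0.438 0.036]
21.0 [ 5.280e-01  3.390e-01 -2.150e-01  2.000e-03 -1.013e+00 -2.071e+00] [554.2 137.5 165.5] [-89.96  -0.26   1.66] F [-2.04  0.63  9.96] M [0.025 0.444 0.071] w 0.391
tool F x,z -2.02 0.69 to well x,z -4.048049318180745 0.7047859074531653
```

{"op": "play_rows", "data": {
  "targets": [
    [[0.0, 0, 0, -0.004, 0.5]]
  ]
}}

```text
time_s: 21.1
eef_pos: [554.2, 137.5, 165.5]
tcp_rot: [-1.57, -0.005, -0.024]
force: [-2.3, 2.2, 10.1]
width: 0.386
```

```bash
python3 -c "
from h import *
st2()"
```

```text
21.1 [ 5.280e-01  3.390e-01 -2.150e-01  2.000e-03 -1.013e+00 -2.124e+00] [554.2 137.5 165.5] [-89.94  -0.27  -1.39] F [-2.3   2.24 10.1 ] M [0.15  0.417 0.281] w 0.386
tool F x,z -2.35 2.18 to well x,z -4.1288216401348885 0.4625977259679769
```

{"op": "play_rows", "data": {
  "targets": [
    [[0.0, 0, 0, -0.002, 0.25]]
  ]
}}

```text
time_s: 21.2
eef_pos: [554.2, 137.5, 165.5]
tcp_rot: [-1.57, -0.005, -0.05]
force: [-1.9, 1.6, 9.2]
width: 0.385
```

```bash
python3 -c "
from h import *
st2()"; python3 chk.py
```

```text
21.2 [ 5.280e-01  3.390e-01 -2.150e-01  2.000e-03 -1.013e+00 -2.150e+00] [554.2 137.5 165.5] [-89.94  -0.27  -2.87] F [-1.91  1.57  9.22] M [0.212 0.483 0.34 ] w 0.385
tool F x,z -1.99 1.47 to well x,z -4.169884571383222 0.36934402921258463
dot [208.46 231.84] 16 [516.  79. 105.]
F [-1.78  0.85  9.88] M [0.142 0.362 0.196]
21.4 [ 5.280e-01  3.390e-01 -2.150e-01  2.000e-03 -1.013e+00 -2.149e+00] [554.2 137.5 165.5] [-89.94  -0.27  -2.82] F [-2.27  0.92 10.01] M [0.103 0.357 0.188] w 0.386
tool F x,z -2.31 0.8 to well x,z -4.149971236124241 0.3892282187478171
```

{"op": "play_rows", "data": {
  "targets": [
    [[0.0, 0, -0.02, 0, 0], [0.0, 0, -0.04, 0, 0], [0.0, 0, -0.04, 0, 0]]
  ]
}}

```text
time_s: 21.7
eef_pos: [554.2, 137.5, 165.5]
tcp_rot: [-1.57, -0.004, -0.05]
force: [1.1, 1.8, 6.4]
width: 0.39
```

```bash
python3 chk.py
```

```text
dot [208.45 231.71] 18 [516.3  79.1 105. ]
F [0.54 1.16 6.34] M [ 0.109 -0.333  0.206]
21.9 [ 5.280e-01  3.390e-01 -2.140e-01  1.000e-03 -1.014e+00 -2.149e+00] [554.2 137.5 165.5] [-89.93  -0.23  -2.85] F [0.98 1.69 6.17] M [ 0.142 -0.32   0.204] w 0.389
tool F x,z 0.89 1.74 to well x,z -4.128381057032362 0.3772407598739191
```

{"op": "play_rows", "data": {
  "targets": [
    [[0.0, 0, -0.04, 0, 0], [0.0, 0, -0.06, 0, 0], [0.0, 0, -0.06, 0, 0], [0.5, 0, -0.06, 0, 0], [0.6, 0, -0.06, 0, 0], [0.7, 0, -0.06, 0, 0], [0.8, 0, -0.06, 0, 0], [0.8, 0, -0.06, 0, 0], [0.8, 0, -0.06, 0, 0]]
  ]
}}

```text
time_s: 22.8
eef_pos: [552.6, 136.9, 165.7]
tcp_rot: [-1.571, 0.0, -0.051]
force: [0.0, -1.0, 0.8]
width: 0.781
```

```bash
python3 chk.py; python3 -c "
from h import *
s=bot.capture('scene');crop(s,310,270,85,75,8,'s14.png')"
```

```text
dot [208.45 231.66] 16 [516.4  79.1 105. ]
F [0.03 0.02 0.48] M [ 0.043 -0.164  0.03 ]
23.0 [ 0.527  0.338 -0.214 -0.    -1.019 -2.149] [552.7 136.9 165.7] [-90.     0.    -2.93] F [-0.29 -0.51  0.34] M [ 0.064 -0.163  0.028] w 0.797
tool F x,z -0.27 -0.53 to well x,z -2.640661286654123 1.0442101891283384
```

View pics/s14.png

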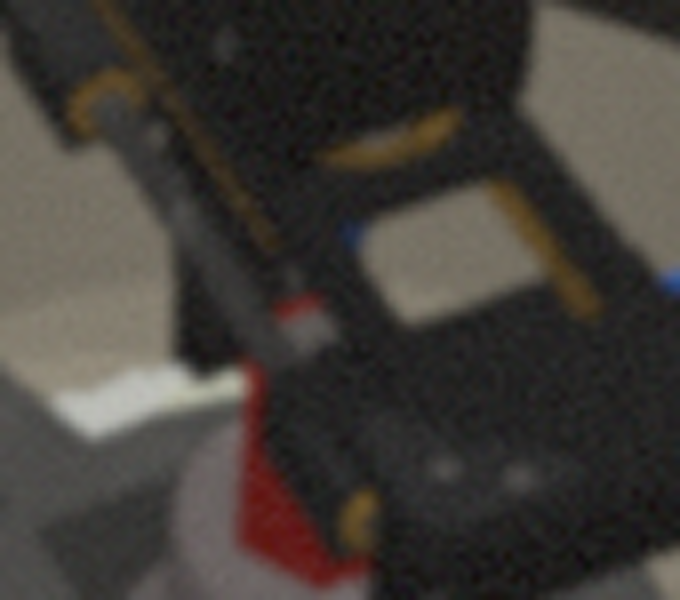

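Released; now straight up.

{"op": "play_rows", "data": {
  "targets": [
    [[0.8, 0, -0.3, 0, 0], [0.8, 0, -0.8, 0, 0], [0.8, 0, -1.6, 0, 0], [0.8, 0, -2.6, 0, 0], [0.8, 0, -3.6, 0, 0], [0.8, 0, -4.2, 0, 0], [0.8, 0, -4.2, 0, 0], [0.8, 0, -4.2, 0, 0]]
  ]
}}

```text
time_s: 23.85
eef_pos: [552.4, 137.0, 291.9]
tcp_rot: [-1.57, -0.0, -0.051]
force: [-0.5, 0.5, -0.3]
width: 0.797
```

```bash
python3 chk.py; python3 - <<'E'
from h import *
s=bot.capture('scene');t=bot.capture('top')
y=np.radians(-2.9)+np.pi/2
model(s,(550.1,138.1,160),(0,0,1),y,310,280,90,80,7,'fs.png')
crop(s,310,280,90,80,7,'fs0.png'); crop(t,130,170,80,70,7,'ft0.png')
cv2.imwrite('pics/fin.png',np.hstack([cv2.imread('pics/fs0.png')[:,:400],cv2.imread('pics/fs.png')[:,:400]]))
E
```

```text
dot [208.17 231.74] 21 [516.2  79.6 105. ]
F [-0.02 -0.19  0.01] M [ 0.044 -0.143  0.004]
24.05 [ 0.527  0.25  -0.016 -0.    -1.307 -2.149] [552.2 136.7 290.4] [-90.07   0.13  -2.94] F [-0.77 -0.66 -0.16] M [ 0.003 -0.153 -0.007] w 0.798
tool F x,z -0.74 -0.7 to well x,z -2.1624011209158036 1.259879929577102
```

View pics/fin.png

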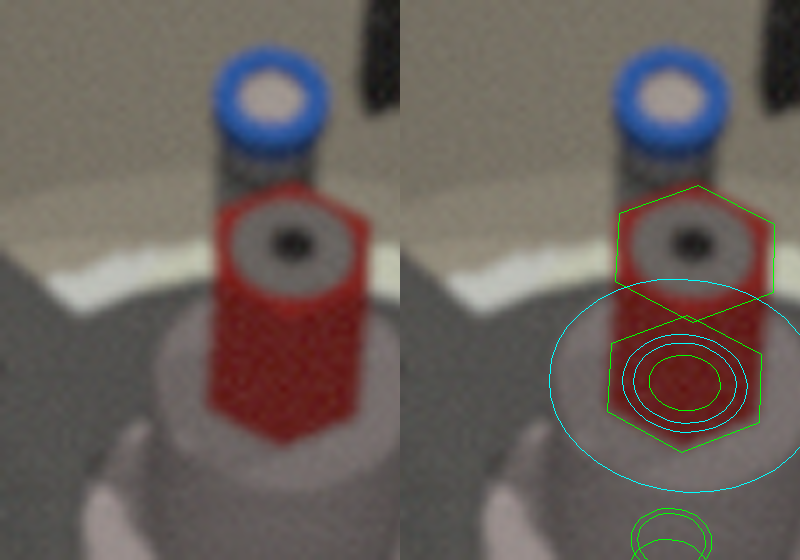

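View pics/ft0.png

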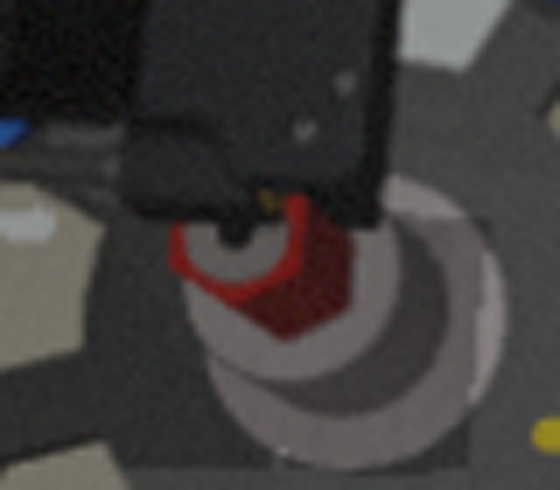

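```bash
python3 -c "
from station import bot
print(bot.job_done(), bot.get_obs()['time_s'])"
```

```text
the job is handed in; nothing more can be done
the job is handed in; nothing more can be done
```

The red screw is threaded down the hub's well with its head on the hub. It is nipped up and released, and the job was handed in at about 24 s.

- **Running down:** It touched the thread about 8 mm high under about 10 N, sank smoothly over roughly 4.5 rad of clockwise turning, then stopped sinking.
- **Nip overshoot:** My moment readings were taken after the torque had relaxed, so I missed the first nip. One step dragged the rotor round: the yellow dot moved about 6.5–7 mm, inside the 10 mm limit but more than intended. I only noticed from the top camera.
- **Correction:** I backed off 0.1 rad and turned down again in small steps, reading the moment after each one. It climbed to about 0.3 N m, and I stopped short of the earlier angle. The dot did not move further.
- **Last checks:** After release the arm is clear, with force near zero. In the final scene picture the head outline sits about half a pixel (roughly 1 mm) above and beside the model of a perfectly seated head. I take that as thread play plus calibration error, because the stop in sinking and the nip both say it is home. The camera alone cannot confirm the 1.2 mm height limit.
- **Not checked:** I did not re-measure the capped tubes or the bottle at the end. The arm only passed above the rack and never went near the bottle, and I felt no unexpected contact.

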